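# Clamp a glued moulding form in the bench clamp

## Task

The wooden moulding form has just been glued: press the bench clamp's sliding jaw down by its brass thumb plate until the foot stands on the dark plug and the tilted arm binds on the bar, so that it stays pressed when you let go, but press gently (no more than about 20 N) so that the glue is not squeezed out. Only then screw the red T-handle tight, about two thirds of a turn clockwise seen from above, and let go. Do not shift the form or disturb the tin and the thread cone beside it.

Things in the scene. Friction and masses are not known exactly. Their poses are not given: they have to be found in the camera images.
- clamp_base: Bench clamp, bolted down: dark steel plate 235 x 110 mm with a cork liner (top 16 mm over the table) and a flat upright steel bar, 22 x 10 mm, top at 189 mm. Origin on the table under the bar; z up. Arm and form reach from the bar along this frame's -x: thumb plate at x = -66 mm, screw axis at x = -140 mm, both y = 0. The thumb plate lies 47 mm lower than the T-handle's middle.
- clamp_jaw (a joint): How far the jaw (the green arm with its head) has slid down the bar from the top, m, positive downward, 0 to 0.07; it starts between 0 and 0.012 and meets the plug at about 0.036. About 3 N of push moves it; friction holds it up when let go.
- jaw_tilt (a joint): Tilt of the green arm on the bar, rad, 0 (square, held by a light spring) to 0.09; grows as the plug lifts the screw's end. From about 0.018 the head jams on the bar: the jaw is bound and stays pressed when let go. That takes 15 to 20 N straight down on the thumb plate; pushing on screw or handle does not tilt the arm. Screwing tight tilts it to about 0.05.
- thumb_plate (a point): Middle of the top face of the brass thumb plate, 26 x 22 mm, let into the top of the green arm (arm 18 mm wide, 22 mm tall), half way between the bar and the screw. Axes as the clamp's when the arm is square.
- handle_grip (a point): Middle of the red T-handle's bar (64 mm long along this point's x, 15 mm wide along its y, 26 mm tall), on the screw's axis; free to grasp from above. z up.
- clamp_handle (a joint): Turn of the T-handle, rad, grows clockwise seen from above; starts between -0.4 and 0.4, stops at 8. Each radian drives the screw 1.6 mm down in the arm; once the jaw is bound the arm's end rises as it tilts, so the handle sinks only about 0.7 mm a radian. It turns with about 0.15 to 0.25 N m and stays where it is left.
- foot_spring (a joint): Compression of the foot's spring, m, 0 to 0.009: it yields 1 mm for each 10 N on the plug, so 0.004 is 40 N. Once the jaw is bound each radian of the handle adds about 7 N, on top of the 6 to 15 N left by the pressing.
- clamp_foot: Black round foot, 26 mm across and 8 mm thick, on a yellow spring under the screw; only it touches the work. Its pressing face is 8 mm under this origin.
- form_board: Loose plywood board of the form, 120 x 92 x 18 mm, lying on the cork liner under the foot. Origin: centre of its underside.
- form_plug: Loose dark wooden plug of the form, 78 x 56 x 30 mm with rounded edges, on the middle of the board with wet glue between; its top is 30 mm over this origin (centre of its underside), 64 mm over the table.
- cement_tin: Yellow and white tin, 76 mm across, 88 mm tall; a bystander. Origin: centre of its underside.
- thread_cone_orange: Orange cone of thread, 62 mm across, 98 mm tall; a bystander. Origin: centre of its underside.

How it is judged:
On the way:
1. the jaw is bound: the foot presses the plug with more than 3 N and the arm is tilted more than 0.016 rad while nothing of the robot touches the clamp and the handle is not yet screwed (below 1 rad) (contact force between clamp_foot and form_plug above 3 N and value of joint jaw_tilt above 0.016 rad and value of joint clamp_handle below 1 rad and contact force between each of the arm, the fingers and clamp_base below 0.3 N), for 0.2 s.
At the end, for the whole second after the job is handed in: The foot holds the plug with 26 to 65 N, the arm is still bound on the bar (tilt over 0.016 rad), the handle is turned past 2 rad, and plug and board lie within 6 mm of where they began (contact force between clamp_foot and form_plug between 26 and 65 N and value of joint jaw_tilt above 0.016 rad and value of joint clamp_handle above 2 rad and distance of each of form_plug, form_board from where it was at the start of the episode below 0.006 m); the robot touches nothing.
It fails at once if the plug is pressed with more than 25 N before the handle has been screwed (below 1 rad): the glue is squeezed out (contact force between clamp_foot and form_plug above 25 N and value of joint clamp_handle below 1 rad).
It fails at once if the plug is pressed with more than 75 N (contact force between clamp_foot and form_plug above 75 N).
It fails at once if the plug or the board is shifted by more than 8 mm (distance of any of form_plug, form_board from where it was at the start of the episode above 0.008 m).
It fails at once if the tin or the thread cone is moved by more than 20 mm (distance of any of cement_tin, thread_cone_orange from where it was at the start of the episode above 0.02 m).
It also fails if it takes over 72 s, if anything falls off the work surface, if the arm or the gripper's body presses on something with over 40 N, if the wrist force passes 120 N, or if a joint passes its speed limit or range.

## Robot

A 7-joint arm with a two-finger parallel gripper is mounted at the origin on a cart in front of the work surface, level with it; the furniture and walls round the work are solid. World frame = base frame: x ahead of the robot, y to its left, z up, the work surface at z = 0. Lengths are in m, angles in rad, forces in N, time in s.
With the tool pointing down it reaches from about 0.4 to 0.875 m from the base axis. Payload 19.3 kg.
Tool frame: the origin (TCP) lies at the very end of the fingers, on their centre line; the grasp point (between the pads) lies 19 mm behind it; z points along the fingers, y is the direction in which the jaws open and shut (so a half turn about z gives the same grasp; the last joint's range is limited). The gripper opens to 85 mm and grips with 20 to 120 N. Pads are 22 mm wide; open, the fingers measure 114 mm over their backs; the gripper's body (76 mm by 85 mm) begins 54 mm behind the grasp point. The pads swing forward as they close: fully open they stand 13 mm farther back than shut.
Start: joints at [-1.384, 0.521, -0.036, 1.599, 0.021, 1.021, -0.113], TCP at [0.159, 0.604, 0.197] pointing down, gripper open.
Joint ranges: [-2.91, 2.91], [-0.3, 2.13], [-1.5, 1.42], [0.17, 2.43], [-1.26, 4.41], [0.16, 1.93], [-2.52, 2.52]. Speed limits (rad/s): [1.89, 1.89, 2.39, 2.39, 3.01, 3.01, 3.01].

## Interface

Orientations are given as a unit quaternion [w, x, y, z].
In Python, from plant import observe, eyes, ticket gives the robot as it stands.
- The arm moves only by the tool jog_arm, never from a script. Its arguments are lists of equal length, an entry for each row: "claw": the opening in per cent of the stroke, from 0 (shut) to 100 (fully open); "offset": the shift along the world's x, y, z in mm, a list of three; "twist": the turn, a rotation vector about the world's x, y, z in rad, a list of three. A call has 1 to 20 rows; each row shifts and turns the commanded pose from where the row before left it; what a row does not reach is not made up. A row lasts 1/10 s, in which the tool goes at most 50 mm and 8.59 degrees, less where a joint would pass 70% of its speed; a pose out of reach is approached as far as the arm can. A call is refused whole if a number of a shift passes 50 or a number of a turn 0.15, either way. A call with a gripper value outside its range is refused whole. The fingers move at their own pace and stop on an object; the grip force is fixed at half the most. Time passes only in rows, so rows that do not move let the fingers close. It gives the time, the measured TCP pose, the force and the opening at its end, in the units of the state.
- observe(): the state, without advancing time (a new reading comes with each control period).
- eyes.capture(name): name is "scene" or "top" or "wrist"; returns a dict with "img" (480x640x3 uint8, red, green, blue), "z_map" (480x640 float32, m along the optical axis (not along the pixel's ray), 0 where there is no reading), "K" (3x3 intrinsics, pixels), "eye" and "rotation" of the camera in the world; the wrist camera has in their place "mount" (4x4, takes a point from camera to tool coordinates, whose origin is the TCP and whose axes are the flange's). Camera axes: x right, y down, z forward; pixel columns grow to the right and rows downward; lengths in m; the calibration is good to about 2 mm. A picture is of the moment at which its call begins: read the wrist's pose just before it.
- ticket.hand_in(): hands the job in, once; it reports no verdict.
The state is a dict: "clock": time; "joint_positions": joint angles; "qd": joint speeds; "tau": joint torques, N m; "eef_pos": TCP position; "tcp_rot": TCP orientation; "force": force on the tool from outside, world axes, zero at the start; "torque": the same for the moment, N m; "width": finger opening in m.
Only numpy, scipy, OpenCV 4.12 (cv2) and the standard library are available. Lean on these libraries where they do the work, as an engineer would, in place of code of your own. Each camera call takes 0.05 s, during which the arm holds its last target.

## Working session

There is one attempt and no reset: what is moved stays moved. The work goes in short steps, Python scripts to look and compute and a tool call to move; the robot and the scene stay as the last step left them, time stands still between calls to the robot, and variables do not carry over. Pictures are saved under pics/ and viewed, and the job is handed in when it is done.

Besides the shell and the picture viewer there is one more tool, called after "Emit:" as name(argument=value, ...) on one line, values as JSON. jog_arm: Moves the arm, as the interface text tells. Its arguments: {"type":"object","properties":{"claw":{"type":"array","items":{"type":"number"}},"offset":{"type":"array","items":{"type":"array","items":{"type":"number"}}},"twist":{"type":"array","items":{"type":"array","items":{"type":"number"}}}},"required":["claw","offset","twist"]}

```bash
ls; mkdir -p pics
python3 - <<'E'
from plant import observe, eyes, ticket
import cv2,numpy as np
s=observe()
for k,v in s.items(): print(k,np.round(v,4))
for n in ["scene","top"]:
    c=eyes.capture(n); cv2.imwrite(f"pics/{n}0.png",c["img"][:,:,::-1]); print(n,c["K"],c["eye"],c["rotation"])
    np.savez(f"pics/{n}0.npz",**c)
E
```

```text
pics
clock 0.0
joint_positions [-1.3842  0.522  -0.0364  1.6     0.0212  1.0211 -0.1128]
qd [ 0.0002  0.0003  0.0003  0.0015 -0.0004 -0.0006 -0.    ]
tau [-5.00000e-04 -9.27117e+01  1.98000e+00 -3.69939e+01  1.80000e-02
  8.10000e-03 -1.00000e-04]
eef_pos [0.1587 0.6041 0.1966]
tcp_rot [-0.000e+00  1.280e-01  9.918e-01 -6.000e-04]
force [-0.2941  0.0729 -0.1439]
torque [ 0.0299  0.0203 -0.0292]
width 0.0852
scene [[592.46753529   0.         325.02724535]
 [  0.         592.46753529 234.50247463]
 [  0.           0.           1.        ]] [ 0.15628367 -0.13557323  0.85523082] [-0.33558685  0.87998106 -0.31469489  0.11824522]
top [[521.69306876   0.         327.88654205]
 [  0.         521.69306876 231.51292418]
 [  0.           0.           1.        ]] [0.39564457 0.34552153 0.99120214] [-0.07029099  0.70801327 -0.70043957  0.05622087]
```

View pics/scene0.png

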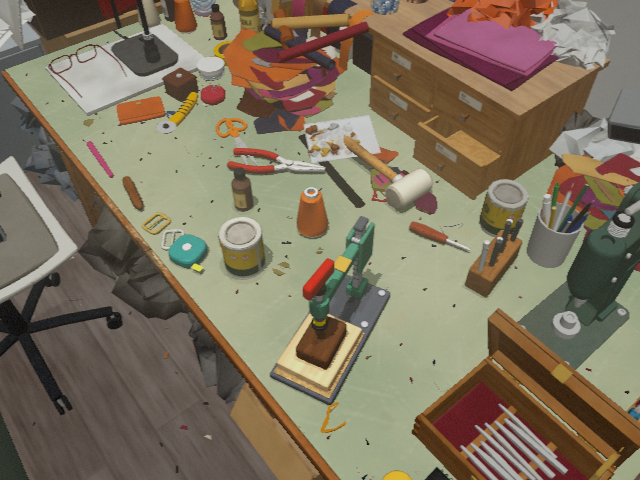

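View pics/top0.png

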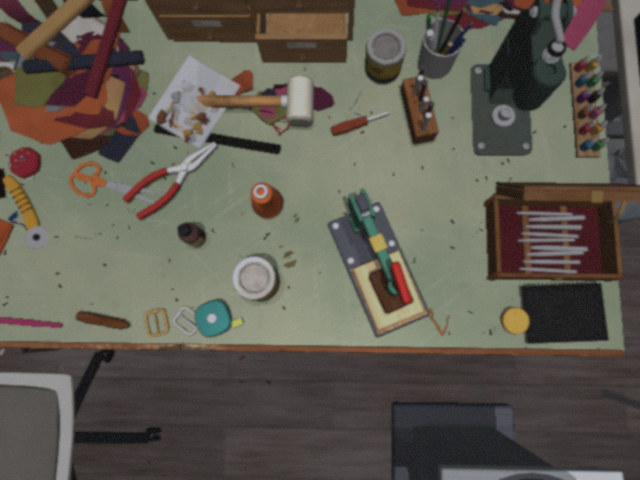

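Scene shows the clamp: red handle about (318,280), brass plate about (345,265), bar about (362,238), tin (240,245), cone (312,212). In the top view: handle (402,283), plate (378,243), bar about (357,205). The robot itself isn't obvious; now to work out positions.

```bash
cat > h.py <<'E'
import numpy as np,cv2
from scipy.spatial.transform import Rotation as R
def q2R(q): return R.from_quat([q[1],q[2],q[3],q[0]]).as_matrix()
def cloud(c,Rm=None,t=None):
    K=c["K"];z=c["z_map"];v,u=np.mgrid[:z.shape[0],:z.shape[1]]
    P=np.stack([(u-K[0,2])/K[0,0]*z,(v-K[1,2])/K[1,1]*z,z],-1)
    if Rm is None: Rm=q2R(c["rotation"]);t=c["eye"]
    return P@Rm.T+t
def masks(c):
    hsv=cv2.cvtColor(np.ascontiguousarray(c["img"]),cv2.COLOR_RGB2HSV)
    return hsv
E
python3 - <<'E'
from h import *
for n,pts in [("scene",dict(handle=(318,280),plate=(345,265),bar=(362,235),tin=(240,228),cone=(312,190),table=(200,190),plug=(322,345),tableR=(420,300))),("top",dict(handle=(402,283),plate=(378,243),bar=(357,200),tin=(256,277),cone=(262,191),table=(330,160),plug=(382,300),box=(300,100)))]:
    c=dict(np.load(f"pics/{n}0.npz"));P=cloud(c)
    for k,(u,v) in pts.items(): print(n,k,P[v,u].round(4), c["z_map"][v,u])
    hsv=masks(c)
    H,S,V=hsv[...,0],hsv[...,1],hsv[...,2]
    m=((H<6)|(H>174))&(S>180)&(V>110)
    nl,lab,st,ce=cv2.connectedComponentsWithStats(m.astype(np.uint8))
    for i in range(1,nl):
        if st[i,4]>60: print(n,"red",st[i],ce[i].round(1),np.median(P[lab==i],0).round(4))
    img=cv2.resize(c["img"][(200 if n=="scene" else 170):(420 if n=="scene" else 350),(260 if n=="scene" else 310):(420 if n=="scene" else 450)],None,fx=4,fy=4,interpolation=cv2.INTER_CUBIC)
    img=img[:600] if n=="top" else cv2.resize(img,None,fx=.68,fy=.68)
    cv2.imwrite(f"pics/{n}0z.png",img[:,:,::-1])
E
```

```text
scene handle [0.4533 0.2454 0.2212] 0.7947108
scene plate [0.5287 0.2759 0.1642] 0.88464046
scene bar [0.5856 0.302  0.1683] 0.9189432
scene tin [0.4826 0.503  0.0858] 1.0410793
scene cone [0.6339 0.4898 0.0954] 1.0905308
scene table [ 5.148e-01  7.166e-01 -7.000e-04] 1.2294182
scene plug [0.4539 0.2395 0.0623] 0.9105605
scene tableR [0.6678 0.2301 0.    ] 1.0418665
scene red [303 259  31  41 391] [317.2 277. ] [0.4552 0.2499 0.2217]
top handle [0.4589 0.2522 0.2239] 0.7641707
top plate [0.5276 0.2823 0.1625] 0.83746314
top bar [0.5914 0.3172 0.1908] 0.82165146
top tin [0.4777 0.4884 0.0887] 0.90544
top cone [0.6311 0.4831 0.0904] 0.9309902
top table [7.188e-01 3.640e-01 7.000e-04] 1.0324137
top plug [0.4416 0.2686 0.068 ] 0.9147777
top box [0.8193 0.4216 0.0574] 0.99567527
top red [392 264  19  39 183] [400.6 281.5] [0.4619 0.255  0.2228]
```

View pics/scene0z.png

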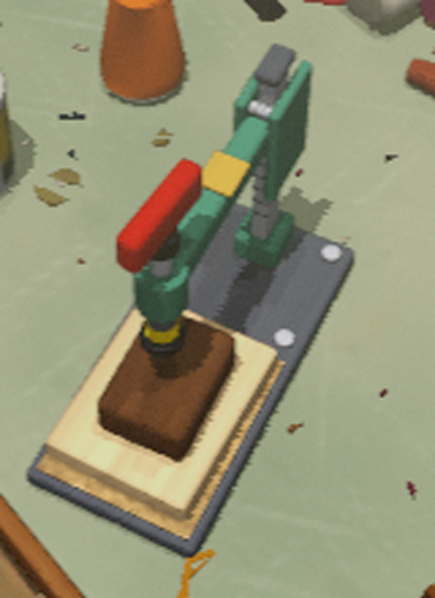

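View pics/top0z.png

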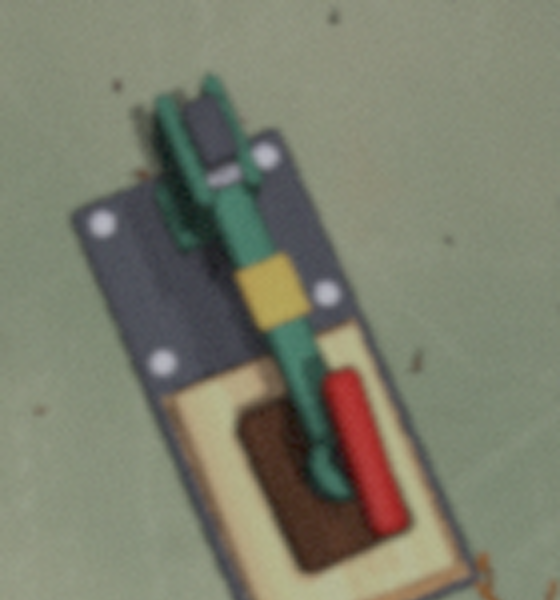

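```bash
cat >> h.py <<'E'
def proj(c,p):
    q=q2R(c["rotation"]).T@(np.array(p)-c["eye"]); return (c["K"]@(q/q[2]))[:2]
E
python3 - <<'E'
from h import *
A={}
for n in ["scene","top"]:
    c=dict(np.load(f"pics/{n}0.npz"));P=cloud(c);hsv=masks(c)
    print(n,"tcp px",proj(c,[.159,.604,.197]),"base",proj(c,[0,0,0]))
    H,S,V=hsv[...,0].astype(int),hsv[...,1],hsv[...,2]
    near=(np.hypot(P[...,0]-.5,P[...,1]-.27)<.16)&(c["z_map"]>0)
    red=near&((H<8)|(H>172))&(S>150)&(P[...,2]>.19)
    yel=near&(H>17)&(H<30)&(S>90)&(P[...,2]>.12)&(P[...,2]<.19)
    cork=None
    base=near&(P[...,2]>.004)&(P[...,2]<.03)
    plug=near&(P[...,2]>.058)&(P[...,2]<.07)&(H<20)
    board=near&(P[...,2]>.030)&(P[...,2]<.038)
    bart=near&(P[...,2]>.175)&(S<80)
    for k,m in dict(red=red,yel=yel,plug=plug,board=board,bart=bart).items():
        Q=P[m]; 
        if len(Q)<5: print(k,len(Q));continue
        zt=np.percentile(Q[:,2],90)
        T=Q[Q[:,2]>zt-.008]
        r=cv2.minAreaRect((T[:,:2]*1000).astype(np.float32))
        print(n,k,len(Q),"med",np.median(Q,0).round(4),"z90",zt.round(4),"rect",np.round(r[0],1),np.round(r[1],1),round(r[2],1))
        A[n+k]=Q
E
```

```text
scene tcp px [ 10.55165766 241.24563075] base [136.96250816 754.74636701]
scene red 569 med [0.4549 0.2483 0.2208] z90 0.2232 rect [460. 252.] [63.6 14.6] 17.4
scene yel 194 med [0.5278 0.281  0.1627] z90 0.1643 rect [500.  265.5] [94.9 21.6] 30.5
scene plug 1306 med [0.4556 0.2456 0.0643] z90 0.0663 rect [504.  271.4] [168.7  56.7] 25.5
scene board 2036 med [0.4413 0.2403 0.0345] z90 0.0366 rect [505.4 273. ] [214.7  92.7] 22.5
scene bart 258 med [0.5801 0.3033 0.1892] z90 0.1959 rect [519.5 274.5] [182.9  15.6] 25.9
top tcp px [155.25501794 492.2653365 ] base [536.67935044 562.30394902]
top red 402 med [0.4576 0.2542 0.2227] z90 0.2247 rect [459.4 254. ] [61.4 14.4] 18.9
top yel 217 med [0.5276 0.2839 0.1637] z90 0.1658 rect [528.2 283.2] [25.5 21.9] 22.2
top plug 671 med [0.4505 0.2662 0.0652] z90 0.0675 rect [463.8 253.5] [77.7 55.7] 25.5
top board 1657 med [0.4502 0.2714 0.0353] z90 0.0372 rect [505.9 273.5] [213.8  92.1] 22.2
top bart 202 med [0.5867 0.3085 0.1905] z90 0.1963 rect [524.2 282.1] [168.1  15.8] 23.0
```

Handle middle ≈ (0.4597, 0.253, 0.2105), bar angle ≈18°; plate ≈ (0.528, 0.2825, 0.164); clamp x-axis ≈22.5°. First I raise the arm, then move over the plate with the fingers shut and the jaw direction across the arm.

Emit:
jog_arm(claw=[0,0,0,0,0,0,0,0,0,0,0,0,0,0,0,0,0,0,0,0], offset=[[0,0,30],[0,0,30],[0,0,30],[0,0,20],[23,-20,0],[23,-20,0],[23,-20,0],[23,-20,0],[23,-20,0],[23,-20,0],[23,-20,0],[23,-20,0],[23,-20,0],[23,-20,0],[23,-20,0],[23,-20,0],[23,-20,0],[23,-20,0],[23,-20,0],[23,-20,0]], twist=[[0,0,0],[0,0,0],[0,0,0],[0,0,0],[0,0,0.04],[0,0,0.04],[0,0,0.04],[0,0,0.04],[0,0,0.04],[0,0,0.04],[0,0,0.04],[0,0,0.04],[0,0,0.04],[0,0,0.04],[0,0,0.04],[0,0,0.04],[0,0,0.04],[0,0,0.04],[0,0,0.04],[0,0,0.04]])

```text
clock: 2.1
eef_pos: [0.5275, 0.2835, 0.307]
tcp_rot: [-0.0, -0.191, 0.982, -0.0]
force: [-1.2, -0.2, 0.1]
width: -0.0003
```

Emit:
jog_arm(claw=[0,0], offset=[[0,0,0],[0,0,0]], twist=[[0,0,0],[0,0,0]])

```text
clock: 2.3
eef_pos: [0.5268, 0.2841, 0.3068]
tcp_rot: [-0.0, -0.19, 0.982, -0.0]
force: [-0.5, -0.5, -0.2]
width: -0.0
```

Run:
```python
from h import *
from plant import observe, eyes
s=observe()
for k,v in s.items(): print(k,np.round(v,4))
T=q2R(s["tcp_rot"]); print("y axis deg",np.degrees(np.arctan2(T[1,1],T[0,1])),"z",T[:,2])
c=eyes.capture("wrist"); np.savez("pics/w1.npz",**c); print(c["mount"]); cv2.imwrite("pics/w1.png",c["img"][:,:,::-1])
c=eyes.capture("scene"); cv2.imwrite("pics/s1.png",c["img"][:,:,::-1])
```

```text
clock 2.3
joint_positions [-0.6124  0.387   0.0269  1.5295 -0.0109  1.226   1.3687]
qd [-0.0247 -0.0088 -0.017   0.0059 -0.0027 -0.0014 -0.0087]
tau [ 3.22420e+00 -8.23154e+01  4.37870e+00 -4.12862e+01  2.76800e-01
  1.33000e-02  4.14600e-01]
eef_pos [0.5268 0.2841 0.3068]
tcp_rot [-4.000e-04 -1.897e-01  9.818e-01 -1.000e-04]
force [-0.5233 -0.5029 -0.2286]
torque [ 0.0312 -0.0219 -0.0221]
width -0.0
y axis deg 111.86765018397703 z [-7.27515255e-04 -3.33384490e-04 -9.99999680e-01]
[[ 1.16252172e-04 -9.64312518e-01 -2.64766605e-01  6.69060813e-02]
 [ 9.99999910e-01  2.19930083e-04 -3.61938283e-04  9.40823876e-04]
 [ 4.07251758e-04 -2.64766539e-01  9.64312457e-01 -1.76824326e-01]
 [ 0.00000000e+00  0.00000000e+00  0.00000000e+00  1.00000000e+00]]
```

View pics/w1.png

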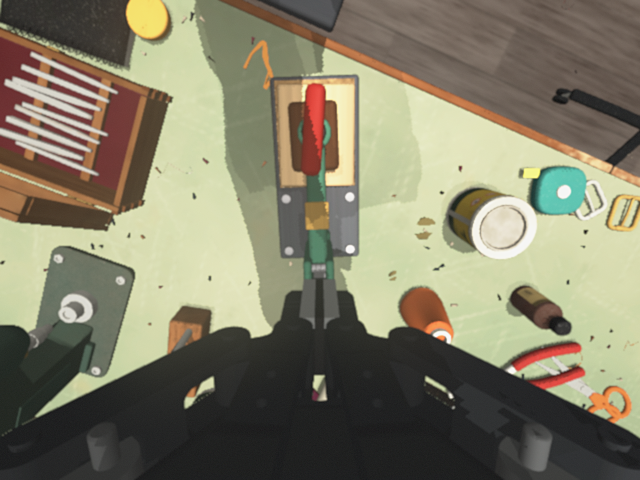

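View pics/s1.png

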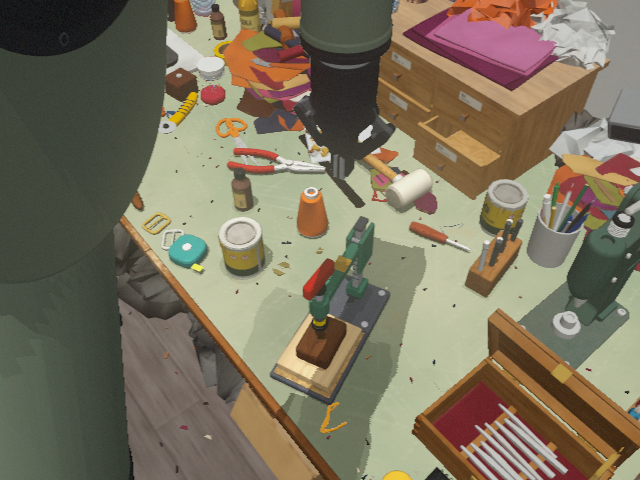

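Wrist view: brass plate at about (317,213), handle (314,128), shut fingers pointing at the arm line. I'll use this view to refine the plate and handle positions.

Run:
```python
from h import *
from plant import observe
s=observe(); T=np.eye(4);T[:3,:3]=q2R(s["tcp_rot"]);T[:3,3]=s["eef_pos"]
c=dict(np.load("pics/w1.npz")); M=T@c["mount"]
P=cloud(c,M[:3,:3],M[:3,3]);hsv=masks(c);H,S,V=[hsv[...,i].astype(int) for i in range(3)]
near=(np.hypot(P[...,0]-.5,P[...,1]-.27)<.16)&(c["z_map"]>0)
red=near&((H<8)|(H>172))&(S>150)&(P[...,2]>.19)
yel=near&(H>15)&(H<30)&(S>90)&(P[...,2]>.15)&(P[...,2]<.18)
for k,m in dict(red=red,yel=yel).items():
    Q=P[m];T2=Q[Q[:,2]>np.percentile(Q[:,2],90)-.006];r=cv2.minAreaRect((T2[:,:2]*1000).astype(np.float32));print(k,len(Q),np.median(Q,0).round(4),np.percentile(Q[:,2],90).round(4),np.round(r[0],1),np.round(r[1],1),r[2])
gr=near&(P[...,2]>.11)&(H>60)&(H<95)&(S>60); Q=P[gr]; print("green max z",np.percentile(Q[:,2],99.5), "green >.17 near:",Q[Q[:,2]>.17][:, :2].mean(0) if (Q[:,2]>.17).any() else None)
for n in["scene","top"]:
    c=dict(np.load(f"pics/{n}0.npz"));P=cloud(c);hsv=masks(c);H,S,V=[hsv[...,i].astype(int) for i in range(3)]
    near=(np.hypot(P[...,0]-.5,P[...,1]-.27)<.16)&(c["z_map"]>0)
    gr=near&(P[...,2]>.1)&(H>60)&(H<95)&(S>60);Q=P[gr];print(n,np.percentile(Q[:,2],[50,90,99.5]))
    x=np.array([np.cos(.3927),np.sin(.3927)])
    d=(Q[:,:2]-[.528,.2825])@x; 
    for a in np.arange(-.1,.1,.02):
        k=(d>a)&(d<a+.02)
        if k.sum()>3: print(a.round(2),np.percentile(Q[k,2],97).round(3),end="; ")
    print()
```

```text
red 1696 [0.4582 0.2541 0.2217] 0.2229 [476.3 274.5] [108.1  40.2] 49.99272155761719
yel 643 [0.5271 0.2837 0.1625] 0.1635 [495.5 267.9] [97.2 24.1] 24.71862030029297
green max z 0.1730465123429684 green >.17 near: [0.5716224  0.30329579]
scene [0.15982423 0.17117662 0.19926834]
-0.1 0.166; -0.08 0.195; -0.06 0.174; -0.04 0.162; -0.02 0.161; 0.0 0.162; 0.02 0.161; 0.04 0.173; 0.06 0.174; 0.08 0.174; 
top [0.16131014 0.17307096 0.19199233]
-0.1 0.168; -0.08 0.196; -0.06 0.163; -0.04 0.163; -0.02 0.163; 0.0 0.163; 0.02 0.163; 0.04 0.175; 0.06 0.175; 0.08 0.175;
```

Emit:
jog_arm(claw=[0,0,0,0,0,0,0,0,0], offset=[[1,-1,-25],[0,0,-25],[0,0,-25],[0,0,-25],[0,0,-20],[0,0,-8],[0,0,-3],[0,0,0],[0,0,0]], twist=[[0,0,0.01],[0,0,0],[0,0,0],[0,0,0],[0,0,0],[0,0,0],[0,0,0],[0,0,0],[0,0,0]])

```text
clock: 3.3
eef_pos: [0.5281, 0.2839, 0.1772]
tcp_rot: [0.001, -0.195, 0.981, 0.0]
force: [0.2, 0.1, -0.1]
width: 0.0002
```

Run:
```python
from h import *
from plant import observe, eyes
s=observe(); print(s["eef_pos"],s["force"],s["torque"],s["clock"])
c=eyes.capture("wrist"); cv2.imwrite("pics/w2.png",c["img"][:,:,::-1])
c=eyes.capture("scene"); cv2.imwrite("pics/s2.png",cv2.resize(c["img"][180:400,240:440],None,fx=2.7,fy=2.7)[:,:,::-1])
```

```text
[0.52806751 0.28391466 0.17716668] [ 0.18141593  0.08997015 -0.07010071] [ 0.03709995 -0.02013152 -0.00327363] 3.3
```

View pics/w2.png

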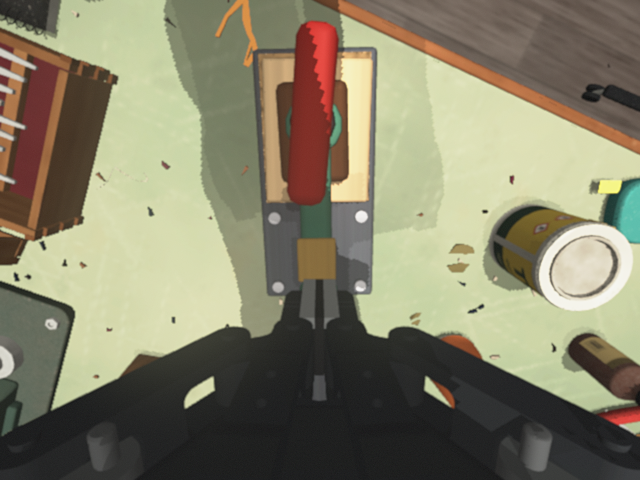

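View pics/s2.png

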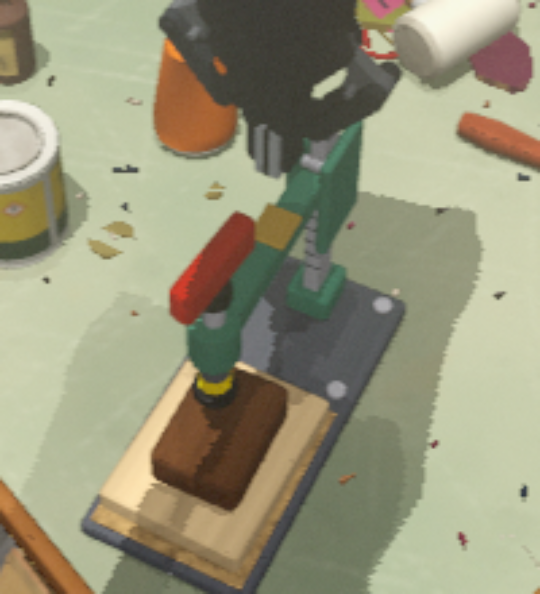

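Fingertips stand just above the plate, in line with it (tips about (319,280), plate (317,258) in the wrist view). I'll press down slowly now.

Emit:
jog_arm(claw=[0,0,0,0,0,0,0,0,0], offset=[[-0.5,-0.5,-4],[0,0,-4],[0,0,-2],[0,0,-2],[0,0,-2],[0,0,-2],[0,0,-2],[0,0,0],[0,0,0]], twist=[[0,0,0],[0,0,0],[0,0,0],[0,0,0],[0,0,0],[0,0,0],[0,0,0],[0,0,0],[0,0,0]])

```text
clock: 4.3
eef_pos: [0.5273, 0.283, 0.1582]
tcp_rot: [-0.0, -0.195, 0.981, -0.0]
force: [-0.6, -0.2, 0.2]
width: 0.0002
```

Emit:
jog_arm(claw=[0,0,0,0,0], offset=[[0,0,-1],[0,0,-1],[0,0,-1],[0,0,-1],[0,0,0]], twist=[[0,0,0],[0,0,0],[0,0,0],[0,0,0],[0,0,0]])

```text
clock: 4.8
eef_pos: [0.5272, 0.2829, 0.154]
tcp_rot: [-0.0, -0.195, 0.981, -0.0]
force: [-0.5, -0.2, 0.3]
width: 0.0
```

Run:
```python
from h import *
from plant import observe, eyes
s=observe(); print(s["eef_pos"],s["force"],s["torque"],s["clock"])
c=eyes.capture("wrist"); cv2.imwrite("pics/w3.png",c["img"][:,:,::-1])
T=np.eye(4);T[:3,:3]=q2R(s["tcp_rot"]);T[:3,3]=s["eef_pos"];M=T@c["mount"]
P=cloud(c,M[:3,:3],M[:3,3]);hsv=masks(c);H,S,V=[hsv[...,i].astype(int) for i in range(3)]
near=(np.hypot(P[...,0]-.5,P[...,1]-.27)<.16)&(c["z_map"]>0)
m=near&((H<8)|(H>172))&(S>150)&(P[...,2]>.17);print(np.percentile(P[m][:,2],[50,90,97]))
c=eyes.capture("scene"); cv2.imwrite("pics/s3.png",cv2.resize(c["img"][180:400,240:440],None,fx=2.7,fy=2.7)[:,:,::-1])
P=cloud(c);hsv=masks(c);H,S,V=[hsv[...,i].astype(int) for i in range(3)]
near=(np.hypot(P[...,0]-.5,P[...,1]-.27)<.16)&(c["z_map"]>0)
m=near&((H<8)|(H>172))&(S>150)&(P[...,2]>.17);print(np.percentile(P[m][:,2],[50,90,97]))
```

```text
[0.52719671 0.28292292 0.15403138] [-0.46827005 -0.24532784  0.28386419] [-0.00743618  0.02731415  0.0633368 ] 4.8
[0.22144752 0.22257465 0.22301518]
[0.22062154 0.22327027 0.22417966]
```

View pics/s3.png

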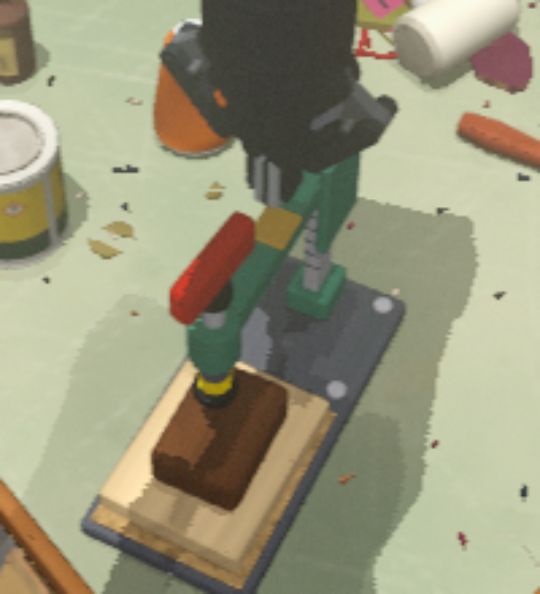

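View pics/w3.png

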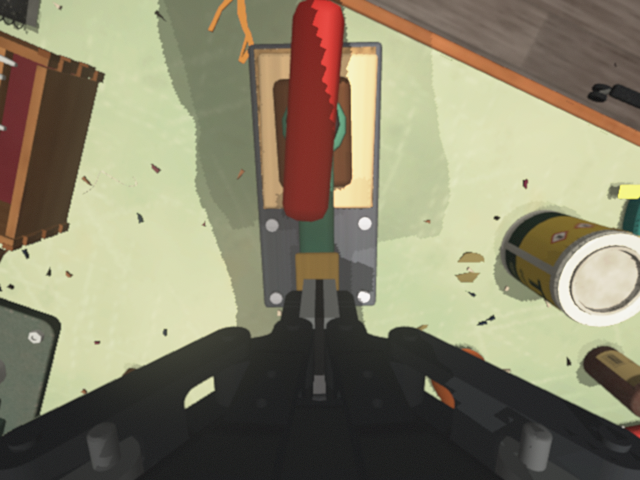

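The jaw has not moved though the reported TCP is 9 mm below the plate's top. I'll check where the fingertips really are.

Run:
```python
from h import *
from plant import observe, eyes
s=observe(); print(s["eef_pos"],s["clock"],s["width"])
for n in ["scene","top"]:
    c=eyes.capture(n); np.savez(f"pics/{n}3.npz",**c)
    P=cloud(c); uv=proj(c,s["eef_pos"]); print(n,"tcp px",uv, "plate c px",proj(c,[.5275,.2832,.1635]))
    d=np.hypot(P[...,0]-.528,P[...,1]-.283)<.05
    hsv=masks(c)
    dark=d&(hsv[...,1]<70)&(hsv[...,2]<140)&(P[...,2]>.12)
    Q=P[dark]; print(len(Q)); 
    if len(Q):
        o=np.argsort(Q[:,2])[:25]; print(Q[o].round(3)[::4])
    u,v=map(int,uv); im=c["img"][v-50:v+50,u-50:u+50].copy(); im=cv2.resize(im,None,fx=5,fy=5,interpolation=cv2.INTER_NEAREST)
    cv2.drawMarker(im,(int((uv[0]-u+50)*5),int((uv[1]-v+50)*5)),(255,0,255),0,20,2); cv2.imwrite(f"pics/t3{n}.png",im[:,:,::-1])
```

```text
[0.52726817 0.28301316 0.15418921] 4.9 2.8977513466167e-06
scene tcp px [341.08027966 266.79873813] plate c px [341.22388715 262.7698656 ]
9570
[[0.571 0.288 0.126]
 [0.578 0.288 0.129]
 [0.57  0.292 0.136]
 [0.577 0.288 0.14 ]
 [0.539 0.278 0.141]
 [0.555 0.285 0.142]
 [0.536 0.277 0.143]]
top tcp px [377.19119005 244.02438523] plate c px [377.50423303 242.98207891]
9465
[[0.486 0.275 0.143]
 [0.491 0.276 0.146]
 [0.505 0.283 0.147]
 [0.481 0.272 0.15 ]
 [0.509 0.285 0.153]
 [0.511 0.285 0.154]
 [0.49  0.276 0.156]]
```

View pics/t3scene.png

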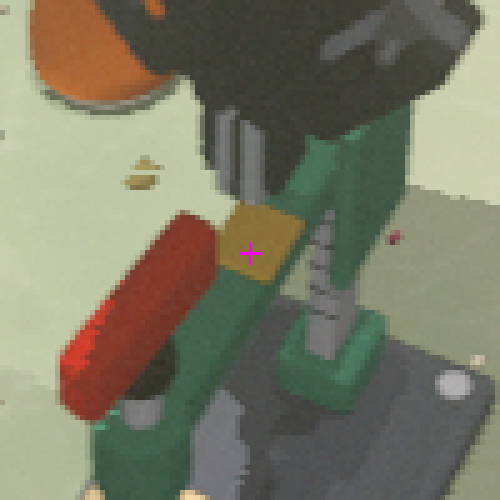

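Run:
```python
from h import *
c=dict(np.load("pics/scene3.npz"));P=cloud(c)
for v in range(238,264,2): print(v,[tuple(P[v,u].round(3)) for u in (335,338,340,343)])
```

```text
238 [(np.float64(0.516), np.float64(0.285), np.float64(0.227)), (np.float64(0.519), np.float64(0.282), np.float64(0.227)), (np.float64(0.518), np.float64(0.276), np.float64(0.233)), (np.float64(0.519), np.float64(0.271), np.float64(0.237))]
240 [(np.float64(0.516), np.float64(0.285), np.float64(0.223)), (np.float64(0.516), np.float64(0.279), np.float64(0.227)), (np.float64(0.519), np.float64(0.278), np.float64(0.227)), (np.float64(0.518), np.float64(0.27), np.float64(0.234))]
242 [(np.float64(0.514), np.float64(0.283), np.float64(0.221)), (np.float64(0.517), np.float64(0.28), np.float64(0.222)), (np.float64(0.518), np.float64(0.277), np.float64(0.224)), (np.float64(0.52), np.float64(0.273), np.float64(0.225))]
244 [(np.float64(0.515), np.float64(0.284), np.float64(0.215)), (np.float64(0.518), np.float64(0.28), np.float64(0.216)), (np.float64(0.518), np.float64(0.276), np.float64(0.22)), (np.float64(0.522), np.float64(0.275), np.float64(0.218))]
246 [(np.float64(0.516), np.float64(0.284), np.float64(0.21)), (np.float64(0.517), np.float64(0.28), np.float64(0.213)), (np.float64(0.518), 
[... 1315 characters left out ...]
.612), np.float64(0.396), np.float64(0.003)), (np.float64(0.53), np.float64(0.293), np.float64(0.164)), (np.float64(0.533), np.float64(0.292), np.float64(0.162)), (np.float64(0.536), np.float64(0.289), np.float64(0.162))]
260 [(np.float64(0.609), np.float64(0.392), np.float64(0.004)), (np.float64(0.527), np.float64(0.29), np.float64(0.164)), (np.float64(0.531), np.float64(0.291), np.float64(0.16)), (np.float64(0.533), np.float64(0.285), np.float64(0.164))]
262 [(np.float64(0.522), np.float64(0.292), np.float64(0.161)), (np.float64(0.525), np.float64(0.288), np.float64(0.162)), (np.float64(0.527), np.float64(0.286), np.float64(0.163)), (np.float64(0.53), np.float64(0.283), np.float64(0.164))]
```

Run:
```python
from h import *
from plant import observe,eyes
s=observe();Rt=q2R(s["tcp_rot"]);t=s["eef_pos"]
c=dict(np.load("pics/scene3.npz"));P=cloud(c)
hsv=masks(c)
m=(hsv[...,1]<80)&(hsv[...,2]<150)&(P[...,2]>.178)&(np.hypot(P[...,0]-.53,P[...,1]-.283)<.1)
Q=(P[m]-t)@Rt
for a in np.arange(-.2,.0,.01):
    k=(Q[:,2]>a)&(Q[:,2]<a+.01)
    if k.sum()>4: print("tool z %.2f"%a,k.sum(),"x",np.percentile(Q[k,0],[2,98]).round(3),"y",np.percentile(Q[k,1],[2,98]).round(3))
c=eyes.capture("wrist");M=np.array(c["mount"])
P=cloud(c,M[:3,:3],M[:3,3]); 
for v in range(280,420,10): print(v,[tuple(P[v,u].round(3).tolist()) for u in (308,319,330)])
```

```text
tool z -0.20 325 x [0.001 0.037] y [-0.037  0.026]
tool z -0.19 327 x [-0.001  0.038] y [-0.037  0.025]
tool z -0.18 307 x [-0.002  0.038] y [-0.037  0.026]
tool z -0.17 174 x [-0.003  0.037] y [-0.037  0.025]
tool z -0.16 69 x [-0.006  0.011] y [-0.039 -0.027]
tool z -0.15 218 x [-0.006  0.02 ] y [-0.042  0.04 ]
tool z -0.14 385 x [-0.005  0.02 ] y [-0.053  0.053]
tool z -0.13 533 x [-0.011  0.018] y [-0.061  0.059]
tool z -0.12 291 x [0.    0.018] y [-0.055  0.056]
tool z -0.11 280 x [-0.004  0.017] y [-0.047  0.047]
tool z -0.10 268 x [-0.01   0.013] y [-0.04  0.04]
tool z -0.09 254 x [-0.01   0.014] y [-0.031  0.033]
tool z -0.08 85 x [0.005 0.013] y [-0.017  0.022]
tool z -0.07 85 x [-0.003  0.012] y [-0.014  0.012]
tool z -0.06 86 x [-0.006  0.012] y [-0.014  0.012]
tool z -0.05 108 x [-0.004  0.08 ] y [-0.013  0.012]
tool z -0.04 104 x [-0.077  0.083] y [-0.012  0.005]
tool z -0.03 6 x [0.077 0.081] y [-0.01  -0.002]
280 [(0.011, -0.004, -0.04), (0.011, 0.001, -0.039), (0.011, 0.005, -0.039)]
290 [(0.011, -0.003, -0.05), (0.01, 0.001, -0.049), (0.011, 0.005, -0.049)]
300 [(0.0
[... 231 characters left out ...]
.012, -0.002, -0.081), (0.006, 0.001, -0.072), (0.012, 0.004, -0.081)]
340 [(0.012, -0.002, -0.086), (0.003, 0.001, -0.072), (0.011, 0.004, -0.086)]
350 [(0.01, -0.002, -0.09), (-0.001, 0.001, -0.072), (0.011, 0.004, -0.091)]
360 [(0.007, -0.002, -0.09), (-0.005, 0.001, -0.072), (0.01, 0.004, -0.093)]
370 [(-0.001, -0.002, -0.083), (-0.009, 0.001, -0.071), (-0.001, 0.004, -0.083)]
380 [(-0.005, -0.002, -0.082), (-0.056, 0.001, -0.016), (-0.004, 0.004, -0.084)]
390 [(-0.008, -0.002, -0.083), (-0.056, 0.001, -0.023), (-0.007, 0.004, -0.084)]
400 [(0.009, -0.002, -0.108), (-0.053, 0.001, -0.034), (0.009, 0.003, -0.108)]
410 [(0.011, -0.001, -0.113), (0.01, 0.001, -0.113), (0.01, 0.003, -0.112)]
```

The measured fingertips end about 37 mm behind the reported TCP: they are at z≈0.191 while the reading says 0.154. Both the scene and wrist depth agree on this, and they are still 27 mm above the plate. I'll count this offset in and go down with force checks.

Emit:
jog_arm(claw=[0,0,0,0,0,0,0], offset=[[0,0,-5],[0,0,-5],[0,0,-5],[0,0,-4],[0,0,-3],[0,0,0],[0,0,0]], twist=[[0,0,0],[0,0,0],[0,0,0],[0,0,0],[0,0,0],[0,0,0],[0,0,0]])

```text
clock: 5.75
eef_pos: [0.5273, 0.283, 0.1322]
tcp_rot: [0.0, -0.195, 0.981, -0.0]
force: [0.8, -0.0, 0.4]
width: -0.0004
```

Emit:
jog_arm(claw=[0,0,0,0,0], offset=[[0,0,-1],[0,0,-1],[0,0,-1],[0,0,-1],[0,0,-1]], twist=[[0,0,0],[0,0,0],[0,0,0],[0,0,0],[0,0,0]])

```text
clock: 6.25
eef_pos: [0.5273, 0.283, 0.1271]
tcp_rot: [0.0, -0.195, 0.981, -0.0]
force: [-0.8, 0.3, 0.4]
width: -0.0003
```

Emit:
jog_arm(claw=[0,0,0,0,0], offset=[[0,0,-1],[0,0,-1],[0,0,-1],[0,0,-1],[0,0,-1]], twist=[[0,0,0],[0,0,0],[0,0,0],[0,0,0],[0,0,0]])

```text
clock: 6.75
eef_pos: [0.5273, 0.283, 0.1221]
tcp_rot: [0.0, -0.195, 0.981, -0.0]
force: [-0.5, 0.6, 0.4]
width: -0.0001
```

```bash
cat > look.py <<'E'
import sys
from h import *
from plant import observe, eyes
tag=sys.argv[1]
s=observe(); print(np.round(s["eef_pos"],4),np.round(s["force"],2),np.round(s["torque"],3),s["clock"],round(float(s["width"]),4),"q7",s["joint_positions"][6])
c=eyes.capture("scene")
P=cloud(c);hsv=masks(c);H,S,V=[hsv[...,i].astype(int) for i in range(3)]
near=(np.hypot(P[...,0]-.46,P[...,1]-.253)<.05)&(c["z_map"]>0)
m=near&((H<8)|(H>172))&(S>150)&(P[...,2]>.14)
print("handle z",np.percentile(P[m][:,2],[50,90,97]).round(4))
m=(np.hypot(P[...,0]-.5275,P[...,1]-.283)<.02)&(H>15)&(H<30)&(S>90)&(P[...,2]>.1)&(P[...,2]<.18)
print("plate z",np.median(P[m][:,2]).round(4),m.sum())
m=(np.hypot(P[...,0]-.528,P[...,1]-.283)<.025)&(S<80)&(V<150)&(P[...,2]>.13)
Q=P[m]; 
if len(Q): print("finger low z",np.percentile(Q[:,2],[0,2,5]).round(4))
cv2.imwrite(f"pics/s{tag}.png",cv2.resize(c["img"][200:400,260:440],None,fx=3,fy=3)[:,:,::-1])
E
python3 look.py 4
```

```text
[0.5273 0.283  0.1221] [-0.48  0.6   0.35] [ 0.027 -0.026  0.002] 6.75 -0.0001 q7 1.3787231070845114
handle z [0.2148 0.2173 0.2181]
plate z 0.1568 65
finger low z [0.1338 0.1409 0.1478]
```

View pics/s4.png

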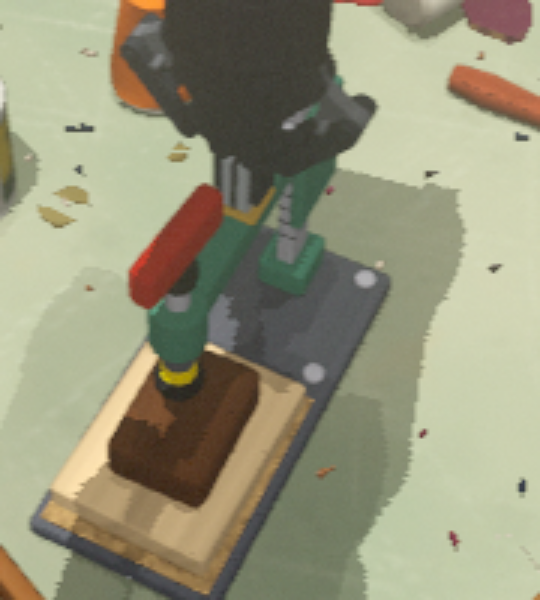

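The jaw is sliding: plate 0.1635→0.157. But the z force reads only about 0.4 N, so I'll keep joint torques as a second force check.

Emit:
jog_arm(claw=[0,0,0,0,0,0,0,0], offset=[[0,0,-1],[0,0,-1],[0,0,-1],[0,0,-1],[0,0,-1],[0,0,-1],[0,0,-1],[0,0,-1]], twist=[[0,0,0],[0,0,0],[0,0,0],[0,0,0],[0,0,0],[0,0,0],[0,0,0],[0,0,0]])

```text
clock: 7.6
eef_pos: [0.5273, 0.283, 0.1141]
tcp_rot: [0.0, -0.195, 0.981, -0.0]
force: [0.0, -0.3, 1.0]
width: -0.0001
```

```bash
python3 -c "
from plant import observe
import numpy as np
s=observe();print(np.round(s['tau'],3),s['force'],s['torque'])"; python3 look.py 5
```

```text
[-5.0000e-03 -9.2105e+01  3.2450e+00 -3.1601e+01  2.2000e-02 -3.0000e-02
  1.0000e-03] [ 0.04286363 -0.27400007  0.95124945] [-0.00034912  0.02028752 -0.0426669 ]
[0.5273 0.283  0.1141] [ 0.04 -0.27  0.95] [-0.     0.02  -0.043] 7.6 -0.0001 q7 1.3785022512457539
handle z [0.2065 0.2093 0.2099]
plate z 0.1489 63
finger low z [0.13   0.1356 0.1443]
```

View pics/s5.png

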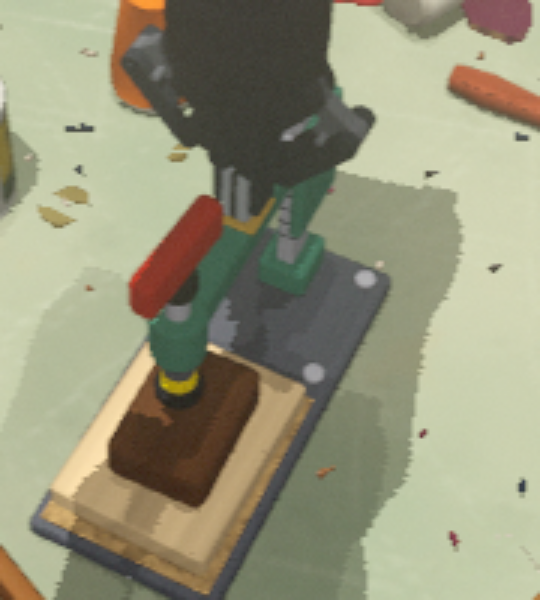

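Run:
```python
from h import *
c=dict(np.load("pics/scene0.npz"))
for z in (.060,.064,.068,.072,.076,.080,.085,.09,.095,.1): print(z,proj(c,[.4517,.2428,z]).round(1), proj(c,[.4597,.253,z]).round(1))
for n,(r0,r1) in {"scene0":(300,345)}.items():
    hsv=masks(dict(np.load("pics/scene0.npz")))
    P=cloud(c)
    for r in range(312,342): print(r,hsv[r,317:323].tolist()[::3],P[r,320].round(3))
```

```text
0.06 [319.5 345.1] [319.4 337.9]
0.064 [319.5 343.8] [319.4 336.5]
0.068 [319.5 342.4] [319.4 335.1]
0.072 [319.4 341. ] [319.3 333.7]
0.076 [319.4 339.6] [319.3 332.3]
0.08 [319.4 338.2] [319.3 330.9]
0.085 [319.4 336.4] [319.2 329.1]
0.09 [319.3 334.6] [319.2 327.3]
0.095 [319.3 332.8] [319.2 325.5]
0.1 [319.3 331. ] [319.1 323.7]
312 [[69, 88, 75], [68, 76, 77]] [0.453 0.242 0.149]
313 [[69, 67, 76], [69, 67, 76]] [0.453 0.242 0.147]
314 [[66, 70, 73], [63, 74, 79]] [0.452 0.241 0.146]
315 [[70, 73, 73], [68, 83, 77]] [0.452 0.241 0.144]
316 [[68, 75, 75], [70, 82, 78]] [0.453 0.241 0.141]
317 [[69, 74, 72], [72, 93, 77]] [0.451 0.24  0.141]
318 [[60, 40, 63], [67, 60, 72]] [0.453 0.242 0.135]
319 [[15, 28, 55], [18, 22, 59]] [0.458 0.248 0.12 ]
320 [[30, 14, 54], [25, 27, 56]] [0.458 0.248 0.118]
321 [[24, 111, 69], [10, 27, 56]] [0.456 0.247 0.118]
322 [[24, 225, 134], [25, 208, 124]] [0.458 0.248 0.112]
323 [[25, 225, 134], [25, 223, 136]] [0.457 0.247 0.112]
324 [[25, 212, 129], [25, 220, 133]] [0.456 0.246 0.111]
325 [[25, 211, 132], [25, 223, 127]] [0.456 0.246 0.108]
326 [[
[... 164 characters left out ...]
64, 40], [34, 50, 36]] [0.454 0.244 0.102]
330 [[35, 38, 40], [30, 51, 40]] [0.453 0.243 0.102]
331 [[16, 118, 56], [17, 109, 49]] [0.452 0.242 0.1  ]
332 [[13, 104, 59], [16, 127, 56]] [0.465 0.258 0.065]
333 [[16, 123, 60], [16, 125, 57]] [0.464 0.257 0.064]
334 [[19, 162, 55], [14, 134, 55]] [0.463 0.255 0.066]
335 [[18, 158, 58], [18, 142, 52]] [0.461 0.253 0.067]
336 [[11, 141, 85], [15, 121, 59]] [0.46  0.251 0.067]
337 [[13, 107, 57], [16, 132, 56]] [0.46  0.252 0.063]
338 [[11, 131, 80], [10, 123, 54]] [0.459 0.25  0.064]
339 [[13, 147, 87], [14, 147, 78]] [0.458 0.249 0.063]
340 [[14, 156, 88], [12, 151, 93]] [0.457 0.248 0.064]
341 [[14, 152, 92], [13, 151, 96]] [0.455 0.246 0.064]
```

The foot was about 35 mm above the plug at the start, so the plate should meet contact at z≈0.128. That leaves roughly 20 mm, so I'll go 16 mm and then take finer steps.

Emit:
jog_arm(claw=[0,0,0,0,0,0,0,0,0,0,0,0,0,0,0], offset=[[0,0,-1],[0,0,-1],[0,0,-1],[0,0,-1],[0,0,-1],[0,0,-1],[0,0,-1],[0,0,-1],[0,0,-1],[0,0,-1],[0,0,-1],[0,0,-1],[0,0,-1],[0,0,-1],[0,0,-1]], twist=[[0,0,0],[0,0,0],[0,0,0],[0,0,0],[0,0,0],[0,0,0],[0,0,0],[0,0,0],[0,0,0],[0,0,0],[0,0,0],[0,0,0],[0,0,0],[0,0,0],[0,0,0]])

```text
clock: 9.15
eef_pos: [0.5273, 0.283, 0.0991]
tcp_rot: [0.0, -0.195, 0.981, -0.0]
force: [0.2, 0.0, 0.9]
width: 0.0
```

```bash
python3 -c "
from plant import observe
import numpy as np
s=observe();print(np.round(s['tau'],3),s['force'],s['torque'])"; python3 look.py 6
```

```text
[-1.1000e-02 -9.2995e+01  3.2970e+00 -3.0450e+01  9.0000e-03  9.8000e-02
  1.0000e-03] [0.17709171 0.02856705 0.9267467 ] [-0.02685995 -0.04156161 -0.02490711]
[0.5273 0.283  0.0991] [0.18 0.03 0.93] [-0.027 -0.042 -0.025] 9.15 0.0 q7 1.3781074207565502
handle z [0.1916 0.1944 0.1951]
plate z 0.1335 63
finger low z [0.1302 0.139  0.1459]
```

View pics/s6.png

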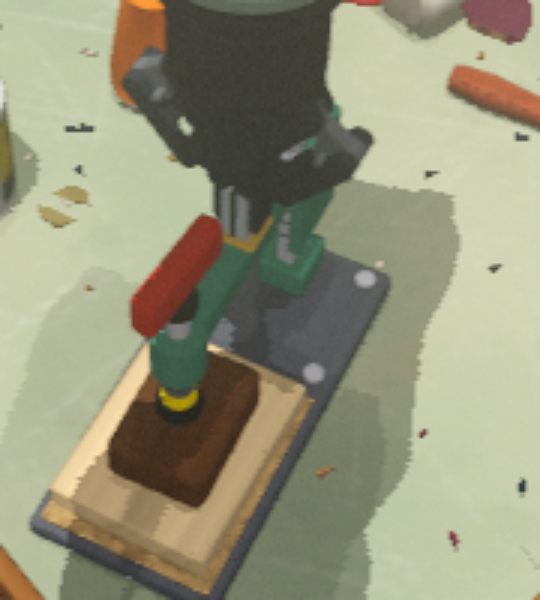

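About 5 mm left. I'll take small steps, each row 0.5 mm.

Emit:
jog_arm(claw=[0,0,0,0,0,0], offset=[[0,0,-0.5],[0,0,-0.5],[0,0,-0.5],[0,0,-0.5],[0,0,-0.5],[0,0,-0.5]], twist=[[0,0,0],[0,0,0],[0,0,0],[0,0,0],[0,0,0],[0,0,0]])

```text
clock: 9.8
eef_pos: [0.5273, 0.283, 0.0962]
tcp_rot: [-0.0, -0.195, 0.981, -0.0]
force: [-1.1, -0.8, 1.5]
width: -0.0002
```

Emit:
jog_arm(claw=[0,0], offset=[[0,0,-0.5],[0,0,-0.5]], twist=[[0,0,0],[0,0,0]])

```text
clock: 10.0
eef_pos: [0.5273, 0.283, 0.0954]
tcp_rot: [0.0, -0.195, 0.981, 0.0]
force: [-3.0, -0.7, 7.1]
width: -0.0002
```

Emit:
jog_arm(claw=[0,0], offset=[[0,0,-0.5],[0,0,-0.5]], twist=[[0,0,0],[0,0,0]])

```text
clock: 10.2
eef_pos: [0.5274, 0.2831, 0.0947]
tcp_rot: [0.0, -0.195, 0.981, 0.0]
force: [-2.9, -2.4, 10.4]
width: -0.0002
```

```bash
python3 -c "
from plant import observe
import numpy as np
s=observe();print(np.round(s['tau'],3),s['force'],s['torque'])"; python3 look.py 7
```

```text
[-3.2000e-02 -8.7686e+01  3.1570e+00 -2.9366e+01  8.0000e-02 -1.1520e+00
  0.0000e+00] [-2.93671757 -2.35623957 10.38952009] [-0.46241566  0.75607498  0.03891742]
[0.5274 0.2831 0.0947] [-2.94 -2.36 10.39] [-0.462  0.756  0.039] 10.2 -0.0002 q7 1.3779441671105601
handle z [0.1877 0.1904 0.1911]
plate z 0.1296 60
finger low z [0.131  0.1384 0.1427]
```

Contact: the force rises to 10.4 N. I continue with very small steps towards about 17 N.

Emit:
jog_arm(claw=[0,0], offset=[[0,0,-0.4],[0,0,0]], twist=[[0,0,0],[0,0,0]])

```text
clock: 10.45
eef_pos: [0.5275, 0.2831, 0.0944]
tcp_rot: [0.0, -0.195, 0.981, 0.0]
force: [-2.7, -1.6, 11.1]
width: -0.0001
```

Emit:
jog_arm(claw=[0,0], offset=[[0,0,-0.4],[0,0,0]], twist=[[0,0,0],[0,0,0]])

```text
clock: 10.65
eef_pos: [0.5275, 0.2831, 0.0941]
tcp_rot: [0.0, -0.195, 0.981, 0.0]
force: [-3.3, -1.4, 13.1]
width: 0.0001
```

Emit:
jog_arm(claw=[0,0], offset=[[0,0,-0.4],[0,0,0]], twist=[[0,0,0],[0,0,0]])

```text
clock: 10.85
eef_pos: [0.5276, 0.2831, 0.0938]
tcp_rot: [0.0, -0.195, 0.981, 0.0]
force: [-3.7, -2.7, 15.0]
width: -0.0
```

Emit:
jog_arm(claw=[0,0], offset=[[0,0,-0.4],[0,0,0]], twist=[[0,0,0],[0,0,0]])

```text
clock: 11.05
eef_pos: [0.5276, 0.2832, 0.0935]
tcp_rot: [0.0, -0.195, 0.981, 0.0]
force: [-3.2, -1.7, 15.7]
width: -0.0001
```

Emit:
jog_arm(claw=[0,0], offset=[[0,0,-0.3],[0,0,0]], twist=[[0,0,0],[0,0,0]])

```text
clock: 11.25
eef_pos: [0.5276, 0.2832, 0.0933]
tcp_rot: [0.001, -0.195, 0.981, 0.0]
force: [-4.1, -2.6, 18.3]
width: -0.0004
```

```bash
cat > tilt.py <<'E'
import sys
from h import *
from plant import observe, eyes
s=observe(); print(np.round(s["eef_pos"],4),np.round(s["force"],2),s["clock"])
for n in ("scene","top"):
    c=eyes.capture(n);P=cloud(c);hsv=masks(c);H,S,V=[hsv[...,i].astype(int) for i in range(3)]
    d=(P[...,:2]-[.5275,.2832])@np.array([np.cos(.393),np.sin(.393)]); e=(P[...,:2]-[.5275,.2832])@np.array([-np.sin(.393),np.cos(.393)])
    g=(H>60)&(H<95)&(S>50)&(np.abs(e)<.007)&(d>-.055)&(d<.035)&(P[...,2]>.115)&(P[...,2]<.18)
    x,z=d[g],P[...,2][g]
    for i in range(4):
        if len(x)<8: break
        p=np.polyfit(x,z,1); r=z-np.polyval(p,x); k=np.abs(r)<max(.0015,2*r.std()); x,z=x[k],z[k]
    print(n,len(x),"slope",p.round(4),"span",x.min().round(3) if len(x) else None,x.max().round(3) if len(x) else None,"err",r.std().round(4)/max(1,np.sqrt(len(x)))/.025)
E
python3 tilt.py; python3 look.py 8
```

```text
[0.5276 0.2832 0.0933] [-4.08 -2.64 18.27] 11.25
scene 123 slope [-0.0299  0.1247] span -0.054 0.023 err 0.003606678538669729
top 18 slope [0.0399 0.128 ] span -0.055 -0.042 err 0.012256517540566824
[0.5276 0.2832 0.0933] [-3.68 -2.81 17.35] [-0.607  1.041 -0.009] 11.35 -0.0005 q7 1.3779276010432788
handle z [0.187  0.1897 0.1905]
plate z 0.1282 62
finger low z [0.1314 0.1368 0.1416]
```

View pics/s8.png

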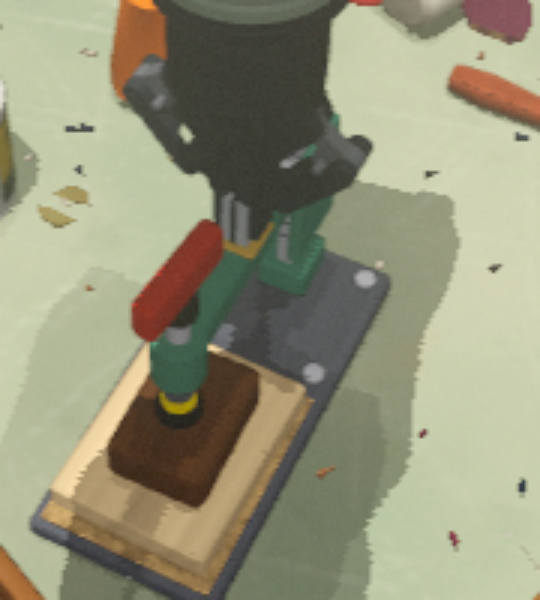

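```bash
sed -e 's/c=eyes.capture(n)/c=dict(np.load(f"pics\/{n}0.npz"))/' -e 's/<.18)/<.18)/' tilt.py > tilt0.py; python3 tilt0.py
```

```text
[0.5276 0.2832 0.0933] [-5.1  -2.39 17.26] 11.4
scene 208 slope [-0.0003  0.1597] span -0.054 0.035 err 0.002496150883013531
top 275 slope [0.0091 0.1607] span -0.055 0.035 err 0.00289450890794653
```

Emit:
jog_arm(claw=[0,0], offset=[[0,0,-0.3],[0,0,0]], twist=[[0,0,0],[0,0,0]])

```text
clock: 11.6
eef_pos: [0.5277, 0.2832, 0.0931]
tcp_rot: [0.001, -0.195, 0.981, 0.0]
force: [-4.6, -3.0, 17.6]
width: -0.0
```

Emit:
jog_arm(claw=[0,0], offset=[[0,0,-0.3],[0,0,0]], twist=[[0,0,0],[0,0,0]])

```text
clock: 11.8
eef_pos: [0.5277, 0.2832, 0.0929]
tcp_rot: [0.001, -0.195, 0.981, 0.0]
force: [-4.5, -2.8, 20.5]
width: -0.0
```

Emit:
jog_arm(claw=[0,0,0,0,0,0,0,0], offset=[[0,0,1],[0,0,2],[0,0,5],[0,0,20],[0,0,25],[0,0,25],[0,0,0],[0,0,0]], twist=[[0,0,0],[0,0,0],[0,0,0],[0,0,0],[0,0,0],[0,0,0],[0,0,0],[0,0,0]])

```text
clock: 12.6
eef_pos: [0.5274, 0.2831, 0.17]
tcp_rot: [0.0, -0.195, 0.981, 0.0]
force: [-0.6, -0.1, 0.4]
width: 0.0002
```

```bash
python3 tilt.py; python3 look.py 9
```

```text
[0.5274 0.2831 0.17  ] [-0.62 -0.08  0.45] 12.6
scene 188 slope [-0.0278  0.1251] span -0.054 0.035 err 0.002625569846962102
top 146 slope [-0.033   0.1255] span -0.055 -0.014 err 0.0043035506207323125
[0.5269 0.2828 0.169 ] [-0.42 -0.18  0.84] [ 0.008 -0.04   0.029] 12.7 0.0004 q7 1.3797967044588348
handle z [0.1879 0.1903 0.1912]
plate z 0.1281 177
finger low z [0.2052 0.2125 0.2172]
```

View pics/s9.png

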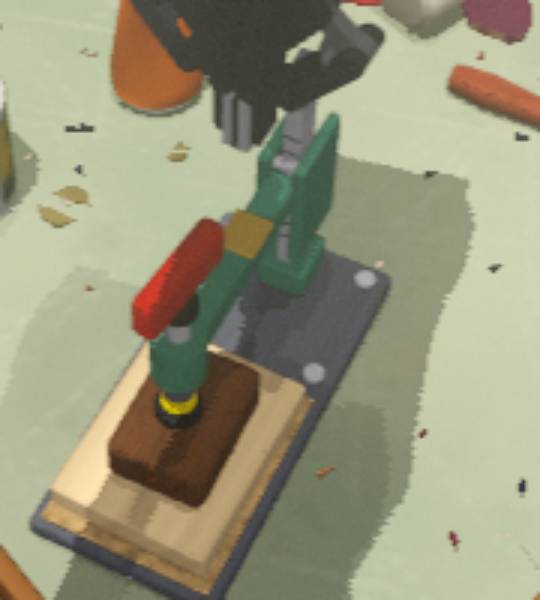

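The arm stays tilted at about 0.028–0.033 rad after release, the foot is on the plug, and nothing touches the clamp: it is bound. Next I measure the handle for the grasp.

```bash
cat > hand.py <<'E'
from h import *
from plant import observe, eyes
s=observe();T=np.eye(4);T[:3,:3]=q2R(s["tcp_rot"]);T[:3,3]=s["eef_pos"]
print(np.round(s["eef_pos"],4),"yaw y",np.degrees(np.arctan2(T[1,1],T[0,1])).round(1),s["clock"],"q",np.round(s["joint_positions"],3))
for n in ("scene","top","wrist"):
    c=eyes.capture(n)
    if n=="wrist": M=T@c["mount"];P=cloud(c,M[:3,:3],M[:3,3]);cv2.imwrite("pics/hw_%d.png"%int(s["clock"]*100),c["img"][:,:,::-1])
    else: P=cloud(c)
    hsv=masks(c);H,S,V=[hsv[...,i].astype(int) for i in range(3)]
    m=(np.hypot(P[...,0]-.459,P[...,1]-.253)<.045)&((H<8)|(H>172))&(S>150)&(P[...,2]>.15)&(P[...,2]<.21)
    Q=P[m]
    if len(Q)<20: print(n,len(Q));continue
    zt=np.percentile(Q[:,2],90);T2=Q[Q[:,2]>zt-.006];r=cv2.minAreaRect((T2[:,:2]*1000).astype(np.float32))
    print(n,len(Q),"z90",zt.round(4),"rect",np.round(r[0],1),np.round(r[1],1),round(r[2],1))
E
python3 hand.py
```

```text
[0.5268 0.2828 0.1689] yaw y 112.5 12.75 q [-0.601  0.51   0.014  1.703 -0.008  0.93   1.38 ]
scene 534 z90 0.1903 rect [460.6 252.1] [60.9 15. ] 18.1
top 336 z90 0.1918 rect [460.4 253.9] [59.6 14.9] 17.5
wrist 4876 z90 0.1897 rect [461.2 253.9] [62.9 14.7] 17.8
```

Emit:
jog_arm(claw=[0,20,45,45,45,45,45,45,45], offset=[[0,0,20],[0,0,16],[-20,-9,0],[-20,-9,0],[-20,-9,0],[-6,-2,0],[0,0,0],[0,0,0],[0,0,0]], twist=[[0,0,0],[0,0,0],[0,0,-0.04],[0,0,-0.04],[0,0,0],[0,0,0],[0,0,0],[0,0,0],[0,0,0]])

```text
clock: 13.8
eef_pos: [0.4619, 0.2542, 0.2055]
tcp_rot: [0.0, -0.156, 0.988, -0.0]
force: [-0.0, -0.6, 0.8]
width: 0.0385
```

```bash
python3 hand.py; ls pics | grep hw; python3 -c "
from plant import observe
s=observe();print(s['width'],s['force'])"
```

```text
[0.4619 0.2542 0.2055] yaw y 107.9 13.8 q [-0.638  0.357  0.028  1.849 -0.012  0.936  1.28 ]
scene 524 z90 0.1904 rect [459.8 251.9] [60.9 14. ] 17.6
top 0
wrist 2403 z90 0.1898 rect [460.9 254.1] [61.5 13.6] 17.5
hw_1275.png
hw_1380.png
0.03872374239092036 [ 0.24953328 -0.34861022 -0.35286487]
```

View pics/hw_1380.png

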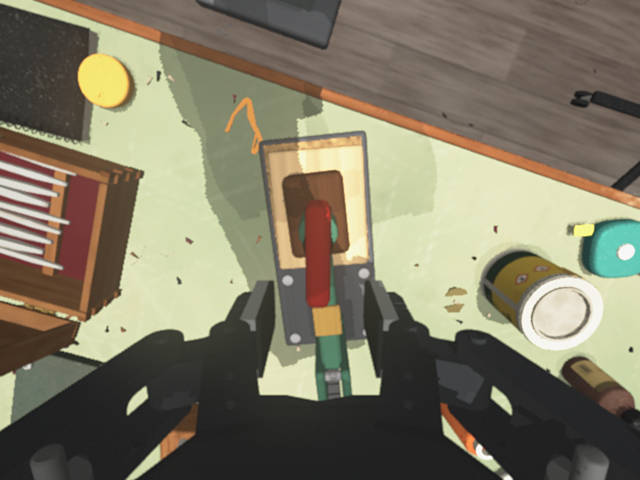

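Open fingers at columns 258 and 381 straddle the handle (column about 317), so it is centred. I'll descend to the handle and close loosely, to 17–18 mm.

Emit:
jog_arm(claw=[45,45,45,45,45,45,45], offset=[[-1,-0.5,-15],[0,0,-15],[0,0,-15],[0,0,-10],[0,0,-8],[0,0,-5],[0,0,0]], twist=[[0,0,0],[0,0,0],[0,0,0],[0,0,0],[0,0,0],[0,0,0],[0,0,0]])

```text
clock: 14.65
eef_pos: [0.4602, 0.2534, 0.1373]
tcp_rot: [-0.0, -0.156, 0.988, -0.0]
force: [-0.4, -0.4, 0.5]
width: 0.0385
```

```bash
python3 hand.py; python3 look.py 10; ls pics | grep hw
```

```text
[0.4602 0.2534 0.1373] yaw y 107.9 14.65 q [-0.633  0.443  0.022  1.922 -0.013  0.778  1.28 ]
scene 382 z90 0.1906 rect [453.  249.6] [44.2 13.6] 18.4
top 0
wrist 5187 z90 0.1889 rect [460.5 253.8] [62.3 14.3] 18.5
[0.4605 0.2536 0.1381] [0.13 0.21 0.15] [-0.016  0.002 -0.029] 14.8 0.0387 q7 1.2803575158507665
handle z [0.1879 0.1905 0.1913]
plate z 0.1277 19
hw_1275.png
hw_1380.png
hw_1465.png
```

View pics/s10.png

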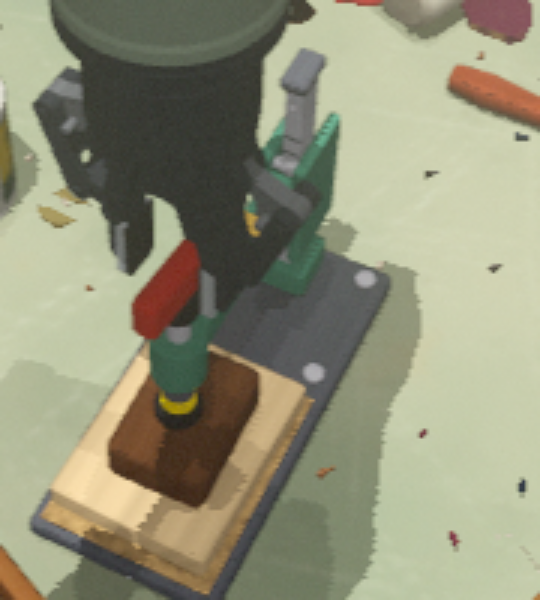

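Emit:
jog_arm(claw=[45,45,35,28,24,22,21,21,21,21], offset=[[0,0,-3],[0,0,-3],[0,0,0],[0,0,0],[0,0,0],[0,0,0],[0,0,0],[0,0,0],[0,0,0],[0,0,0]], twist=[[0,0,0],[0,0,0],[0,0,0],[0,0,0],[0,0,0],[0,0,0],[0,0,0],[0,0,0],[0,0,0],[0,0,0]])

```text
clock: 15.85
eef_pos: [0.4603, 0.2535, 0.1317]
tcp_rot: [0.0, -0.156, 0.988, -0.0]
force: [0.6, 0.8, -0.3]
width: 0.0178
```

```bash
python3 hand.py; python3 look.py 11; ls pics | grep hw
```

```text
[0.4603 0.2535 0.1317] yaw y 107.9 15.85 q [-0.632  0.451  0.021  1.927 -0.013  0.764  1.28 ]
scene 279 z90 0.1906 rect [449.8 248.9] [39.2 14.4] 18.5
top 0
wrist 5690 z90 0.1896 rect [460.8 253.7] [62.1 14.6] 17.8
[0.4603 0.2535 0.1317] [-0.27 -0.11 -0.32] [-0.032  0.006  0.003] 16.0 0.0178 q7 1.2803496297398318
handle z [0.1881 0.1904 0.1911]
plate z 0.1281 46
hw_1275.png
hw_1380.png
hw_1465.png
hw_1585.png
```

View pics/hw_1585.png

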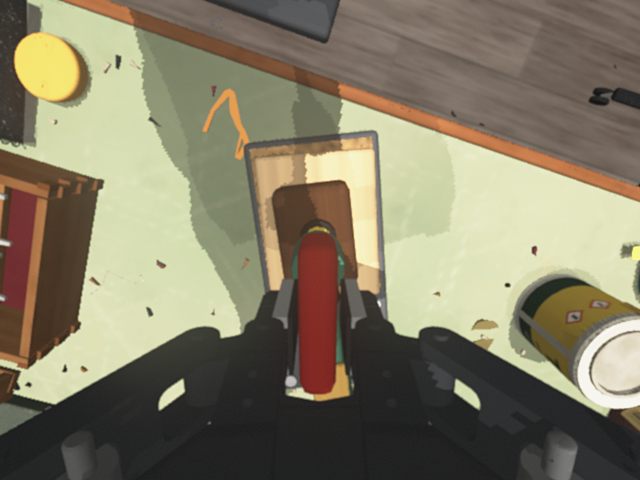

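View pics/s11.png

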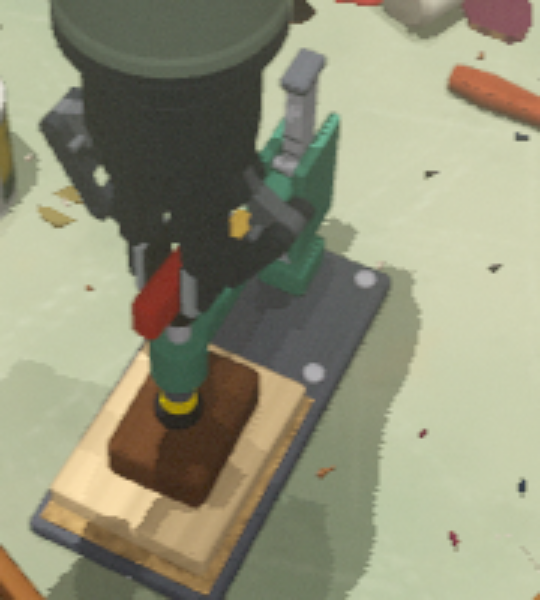

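The pads straddle the handle bar evenly with no contact force. I start turning clockwise and check the forces early.

Emit:
jog_arm(claw=[21,21,21,21,21], offset=[[0,0,0],[0,0,0],[0,0,-0.1],[0,0,-0.1],[0,0,-0.1]], twist=[[0,0,-0.08],[0,0,-0.1],[0,0,-0.1],[0,0,-0.1],[0,0,-0.1]])

```text
clock: 16.55
eef_pos: [0.4606, 0.2534, 0.1315]
tcp_rot: [0.0, 0.085, 0.996, 0.0]
force: [2.7, -1.0, 0.4]
width: 0.0178
```

```bash
python3 hand.py; python3 look.py 12
```

```text
[0.4606 0.2534 0.1315] yaw y 80.2 16.55 q [-0.726  0.456  0.147  1.932 -0.093  0.76   0.873]
scene 232 z90 0.19 rect [443.4 253.2] [27.7 13.2] 1.9
top 0
wrist 5704 z90 0.1894 rect [460.6 254.3] [14.7 61.8] 88.6
[0.4605 0.2535 0.1315] [ 1.07 -1.29 -0.61] [-0.318 -0.388  0.032] 16.7 0.018 q7 0.8781989776464347
handle z [0.1866 0.1903 0.1911]
plate z 0.1281 72
```

View pics/s12.png

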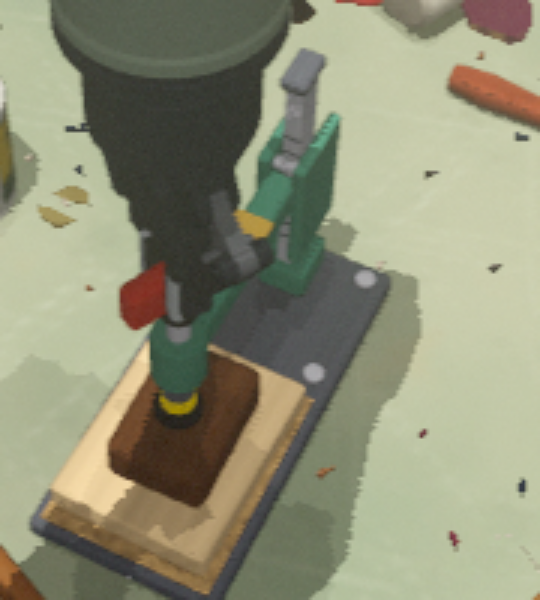

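The handle follows (18°→−1.5°), and the forces are about 2 N. I continue.

Emit:
jog_arm(claw=[21,21,21,21,21,21,21,21,21,21], offset=[[0,0,-0.1],[0,0,0],[0,0,-0.1],[0,0,-0.1],[0,0,0],[0,0,-0.1],[0,0,-0.1],[0,0,0],[0,0,-0.1],[0,0,-0.1]], twist=[[0,0,-0.1],[0,0,-0.1],[0,0,-0.1],[0,0,-0.1],[0,0,-0.1],[0,0,-0.1],[0,0,-0.1],[0,0,-0.1],[0,0,-0.1],[0,0,-0.1]])

```text
clock: 17.75
eef_pos: [0.4609, 0.254, 0.1309]
tcp_rot: [0.0, 0.551, 0.834, 0.001]
force: [5.0, 2.3, -0.1]
width: 0.018
```

```bash
python3 hand.py; python3 look.py 13;python3 tilt.py
```

```text
[0.4609 0.254  0.1309] yaw y 23.1 17.75 q [-0.921  0.487  0.412  1.941 -0.274  0.766  0.05 ]
scene 300 z90 0.1889 rect [469.8 236.2] [22.4 25.9] 46.1
top 0
wrist 5593 z90 0.1887 rect [461.5 255.5] [14.5 61.8] 31.4
[0.4608 0.2541 0.1308] [ 3.85  1.89 -0.23] [ 0.364 -0.968  0.104] 17.9 0.0182 q7 0.05285153507163941
handle z [0.1854 0.1889 0.1899]
plate z 0.1286 191
[0.4608 0.2541 0.1309] [4.57 2.94 1.17] 17.95
scene 111 slope [-0.0295  0.1257] span -0.054 0.035 err 0.003796631983009996
top 0 slope [-0.0295  0.1257] span None None err 0.04
```

Emit:
jog_arm(claw=[21,21,21,21,21,21,21,21,21,21], offset=[[0.5,0.5,-0.1],[0,0,0],[0,0,-0.1],[0,0,-0.1],[0,0,0],[0,0,-0.1],[0,0,-0.1],[0,0,0],[0,0,-0.1],[0,0,-0.1]], twist=[[0,0,-0.1],[0,0,-0.1],[0,0,-0.1],[0,0,-0.1],[0,0,-0.1],[0,0,-0.1],[0,0,-0.1],[0,0,-0.1],[0,0,-0.1],[0,0,-0.1]])

```text
clock: 19.05
eef_pos: [0.4619, 0.2543, 0.1303]
tcp_rot: [0.0, 0.884, 0.468, 0.001]
force: [7.2, 2.0, 0.1]
width: 0.0181
```

```bash
python3 hand.py; python3 look.py 14;python3 tilt.py
```

```text
[0.4619 0.2543 0.1303] yaw y -34.2 19.05 q [-1.107  0.554  0.688  1.949 -0.482  0.805 -0.748]
scene 434 z90 0.189 rect [460.1 254.2] [63.4 18. ] 62.7
top 0
wrist 5612 z90 0.188 rect [463.  255.7] [61.5 14.6] 64.4
[0.4618 0.2543 0.1302] [7.69 1.15 2.3 ] [ 0.11  -1.484  0.134] 19.2 0.018 q7 -0.7452754258071506
handle z [0.1866 0.1889 0.1896]
plate z 0.1295 20
[0.4618 0.2543 0.1302] [ 6.23  0.48 -0.12] 19.25
scene 38 slope [-0.0323  0.1261] span -0.048 -0.012 err 0.007137742529753552
top 9 slope [-0.4372  0.1398] span 0.029 0.035 err 0.010666666666666666
```

View pics/s14.png

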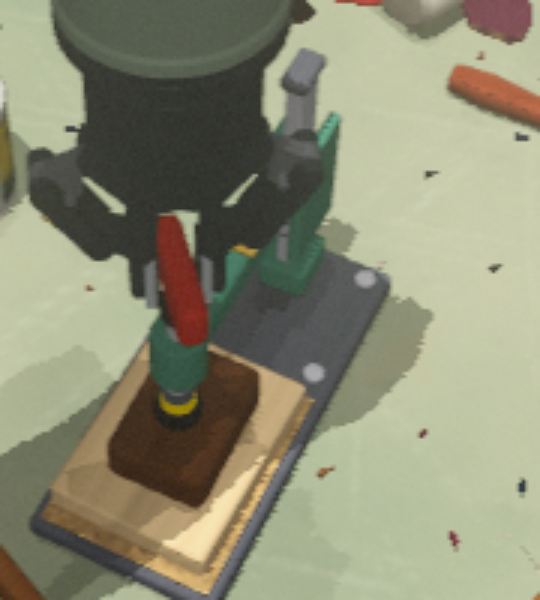

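Emit:
jog_arm(claw=[21,21,21,21,21,21,21,21,21,21], offset=[[0.8,0.4,-0.1],[0,0,0],[0,0,-0.1],[0,0,-0.1],[0,0,0],[0,0,-0.1],[0,0,-0.1],[0,0,0],[0,0,-0.1],[0,0,-0.1]], twist=[[0,0,-0.1],[0,0,-0.1],[0,0,-0.1],[0,0,-0.1],[0,0,-0.1],[0,0,-0.1],[0,0,-0.1],[0,0,-0.1],[0,0,-0.1],[0,0,-0.1]])

```text
clock: 20.35
eef_pos: [0.4624, 0.2539, 0.1294]
tcp_rot: [0.0, 1.0, -0.014, 0.001]
force: [6.9, -3.5, 1.5]
width: 0.018
```

```bash
python3 hand.py; python3 look.py 15;python3 tilt.py
```

```text
[0.4624 0.2539 0.1294] yaw y -91.6 20.35 q [-1.26   0.672  0.958  1.954 -0.71   0.895 -1.526]
scene 244 z90 0.1883 rect [445.8 251.3] [30.8 13.8] 13.2
top 0
wrist 5832 z90 0.1873 rect [463.7 254.7] [62.4 14.8] 7.4
[0.4623 0.2539 0.1293] [ 5.33 -2.59  1.46] [-0.71  -1.     0.112] 20.5 0.0183 q7 -1.5241462445036955
handle z [0.1852 0.1885 0.1891]
plate z 0.1286 17
finger low z [0.5162 0.5165 0.5168]
[0.4622 0.2539 0.1293] [ 5.19 -3.08  1.04] 20.55
scene 70 slope [-0.0998  0.1279] span 0.016 0.035 err 0.004780914437337574
top 16 slope [0.0362 0.1251] span 0.025 0.035 err 0.016
```

View pics/s15.png

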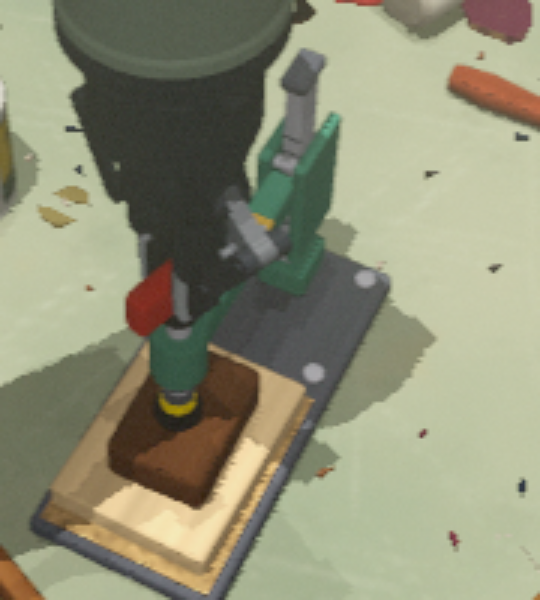

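Turned 190° so far (3.3 rad). 0.8 rad more reaches two thirds of a turn, and the joints remain in range.

Emit:
jog_arm(claw=[21,21,21,21,21,21,21,21,21], offset=[[0.6,-0.2,-0.1],[0,0,0],[0,0,-0.1],[0,0,-0.1],[0,0,0],[0,0,-0.1],[0,0,-0.1],[0,0,0],[0,0,0]], twist=[[0,0,-0.1],[0,0,-0.1],[0,0,-0.1],[0,0,-0.1],[0,0,-0.1],[0,0,-0.1],[0,0,-0.1],[0,0,-0.1],[0,0,-0.05]])

```text
clock: 21.55
eef_pos: [0.4624, 0.2534, 0.1286]
tcp_rot: [0.001, 0.905, -0.425, 0.0]
force: [3.3, -4.3, 3.3]
width: 0.018
```

```bash
python3 hand.py; python3 look.py 16
```

```text
[0.4624 0.2534 0.1286] yaw y -140.3 21.55 q [-1.346  0.808  1.165  1.957 -0.894  1.019 -2.201]
scene 275 z90 0.1866 rect [458.7 248.7] [24.3 61.8] 50.0
top 0
wrist 6045 z90 0.1864 rect [463.4 253.9] [15.2 62.8] 49.6
[0.4623 0.2534 0.1286] [ 3.27 -4.32  3.21] [-0.977 -0.525  0.151] 21.7 0.0179 q7 -2.198003140423842
handle z [0.1815 0.1865 0.1881]
plate z 0.1298 190
finger low z [0.5085 0.5103 0.5119]
```

View pics/s16.png

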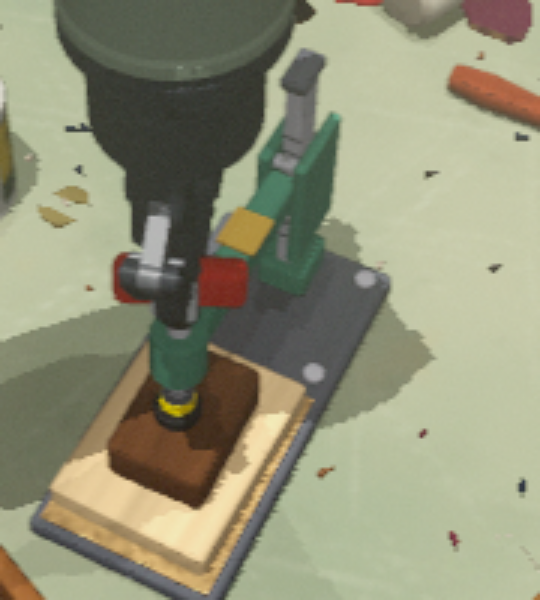

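The handle has turned about 238° (4.16 rad). I back off slightly to free the pads, open and lift away.

Emit:
jog_arm(claw=[21,25,35,45,45,45,45,45,45,45,45,45,45], offset=[[0,0,0],[0,0,0],[0,0,0],[0,0,0],[0,0,0],[0,0,3],[0,0,10],[0,0,20],[0,0,25],[0,0,30],[0,0,30],[0,0,0],[0,0,0]], twist=[[0,0,0.08],[0,0,0],[0,0,0],[0,0,0],[0,0,0],[0,0,0],[0,0,0],[0,0,0],[0,0,0],[0,0,0],[0,0,0],[0,0,0],[0,0,0]])

```text
clock: 23.05
eef_pos: [0.4622, 0.2543, 0.2475]
tcp_rot: [-0.001, 0.922, -0.387, 0.0]
force: [0.1, -0.2, -0.2]
width: 0.0386
```

```bash
python3 hand.py; python3 look.py 17; python3 tilt.py
python3 - <<'E'
from h import *
from plant import eyes
c1=eyes.capture("scene");c0=dict(np.load("pics/scene0.npz"))
for c in(c0,c1):
    P=cloud(c);H=masks(c)[...,0]
    for k,(zl,zh,cx,cy,r) in dict(board=(.031,.038,.46,.253,.09),plug=(.06,.069,.46,.253,.06),tin=(.08,.095,.48,.49,.05),cone=(.085,.105,.632,.486,.04)).items():
        m=(P[...,2]>zl)&(P[...,2]<zh)&(np.hypot(P[...,0]-cx,P[...,1]-cy)<r)&((H<35)|(k in("tin","cone")))
        Q=P[m]; r_=cv2.minAreaRect((Q[:,:2]*1000).astype(np.float32)); print(k,len(Q),(Q.mean(0)*1000).round(1),np.round(r_[0],1),np.round(r_[1],1))
E
```

```text
[0.4622 0.2543 0.2475] yaw y -135.6 23.05 q [-1.439  0.676  1.323  1.832 -0.705  1.213 -2.259]
scene 691 z90 0.187 rect [462.  252.7] [15.5 61.6] 51.3
top 0
wrist 1668 z90 0.1878 rect [464.1 253.9] [14. 61.] 48.8
[0.4618 0.2541 0.2463] [-0.6   0.09 -0.67] [-0.051 -0.021  0.058] 23.2 0.0382 q7 -2.258778132484742
handle z [0.1826 0.1871 0.188 ]
plate z 0.1299 190
[0.4618 0.2541 0.2463] [ 0.27 -0.61 -0.41] 23.25
scene 87 slope [-0.0416  0.1269] span -0.053 0.035 err 0.003430760111480943
top 55 slope [-0.0752  0.1282] span 0.017 0.035 err 0.00593295878967653
board 1822 [448.6 243.4  34.5] [462.3 255. ] [121.2  92.4]
plug 1254 [458.9 245.7  64.2] [463.7 251.9] [78.5 55.4]
tin 1158 [475.7 491.7  86. ] [476.  492.4] [74.8 74.9]
cone 282 [625.9 481.2  92.5] [626.6 481.8] [33.6 38.6]
board 1827 [448.4 242.1  34.6] [462.6 255. ] [121.6  92.9]
plug 1047 [458.3 244.1  64.1] [463.1 251.6] [77.7 55.3]
tin 1157 [475.7 491.7  86. ] [476.  492.8] [73.8 73.8]
cone 0 [nan nan nan] [0. 0.] [0. 0.]<stdin>:8: RuntimeWarning: Mean of empty slice.
  ret = um.true_divide(
```

View pics/s17.png

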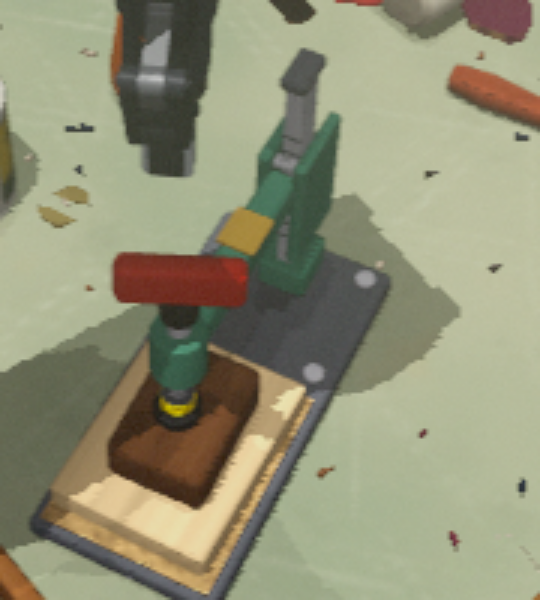

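Released and clear. The tilt is about 0.042, and the board and plug have not moved more than 1 mm. The arm hides the cone, so I move away (unwinding the wrist) for an unobstructed last check.

Emit:
jog_arm(claw=[45,45,45,45,45,45,45,45,45,45,45,45,45,45,45,45,45,45,45,45], offset=[[0,0,10],[0,0,10],[0,0,10],[0,0,10],[0,0,10],[0,0,0],[0,0,0],[0,0,0],[0,0,0],[0,0,0],[-5,20,0],[-5,20,0],[-5,20,0],[-10,20,0],[-10,20,0],[-20,20,0],[-20,20,0],[-20,20,0],[-20,20,0],[-20,20,0]], twist=[[0,0,0.1],[0,0,0.1],[0,0,0.1],[0,0,0.1],[0,0,0.1],[0,0,0.1],[0,0,0.1],[0,0,0.1],[0,0,0.1],[0,0,0.1],[0,0,0.1],[0,0,0.1],[0,0,0.1],[0,0,0.1],[0,0,0.1],[0,0,0],[0,0,0],[0,0,0],[0,0,0],[0,0,0]])

```text
clock: 25.4
eef_pos: [0.3263, 0.4548, 0.2966]
tcp_rot: [0.0, 0.939, 0.345, -0.0]
force: [1.0, 0.0, 0.2]
width: 0.0386
```

```bash
python3 tilt.py
python3 - <<'E'
from h import *
from plant import eyes,observe
s=observe();print(s["joint_positions"].round(2) if hasattr(s["joint_positions"],"round") else s["joint_positions"],s["clock"],s["force"])
for n in("scene","top"):
  c1=eyes.capture(n);c0=dict(np.load(f"pics/{n}0.npz"));np.savez(f"pics/{n}F.npz",**c1)
  cv2.imwrite(f"pics/{n}F.png",c1["img"][:,:,::-1])
  for c in(c0,c1):
    P=cloud(c);hsv=masks(c);H,S=hsv[...,0],hsv[...,1]
    for k,(zl,zh,cx,cy,r) in dict(board=(.031,.038,.46,.253,.09),plug=(.06,.069,.46,.253,.06),tin=(.08,.095,.48,.49,.05),cone=(.085,.105,.632,.486,.04)).items():
        m=(P[...,2]>zl)&(P[...,2]<zh)&(np.hypot(P[...,0]-cx,P[...,1]-cy)<r)&((H<35)|(k in("tin","cone")))
        Q=P[m]
        if len(Q)<5: print(k,len(Q));continue
        r_=cv2.minAreaRect((Q[:,:2]*1000).astype(np.float32)); print(n,k,len(Q),np.round(r_[0],1),np.round(r_[1],1))
    m=(np.hypot(P[...,0]-.461,P[...,1]-.253)<.04)&((H<8)|(H>172))&(S>150)&(P[...,2]>.16)
    z=P[...,2][m];print("handle top",np.median(z[z>np.percentile(z,97)-.004]).round(4),np.percentile(z,97).round(4))
E
```

```text
[0.3263 0.4548 0.2966] [0.96 0.02 0.24] 25.4
scene 93 slope [-0.0521  0.1271] span -0.055 0.034 err 0.004562587456813871
top 263 slope [-0.0472  0.1277] span -0.055 0.035 err 0.0029598067966953947
[-1.71  0.47  0.95  1.68 -0.4   1.21 -1.52] 25.5 [ 0.12003768 -0.77468287 -0.02033276]
scene board 1822 [462.3 255. ] [121.2  92.4]
scene plug 1254 [463.7 251.9] [78.5 55.4]
scene tin 1158 [476.  492.4] [74.8 74.9]
scene cone 282 [626.6 481.8] [33.6 38.6]
handle top 0.222 0.2238
scene board 1819 [462.1 254.7] [121.3  92.7]
scene plug 1050 [463.5 252. ] [79.1 55.6]
scene tin 1160 [475.6 492.3] [75.7 74.3]
scene cone 288 [626.2 481.7] [33.1 38.8]
handle top 0.1862 0.1881
top board 1586 [462.6 255.8] [120.1  92.1]
top plug 667 [463.8 253.2] [77.6 56.1]
top tin 1464 [477.  493.9] [74.2 74.4]
top cone 386 [628.3 485.4] [37.6 40.4]
handle top 0.2233 0.2257
top board 1597 [462.5 255.8] [119.8  92. ]
top plug 777 [463.7 253.2] [77.5 55.6]
top tin 1460 [476.7 493.9] [73.9 74.9]
top cone 378 [628.4 485.3] [38.4 38.8]
handle top 0.1875 0.1898
```

View pics/sceneF.png

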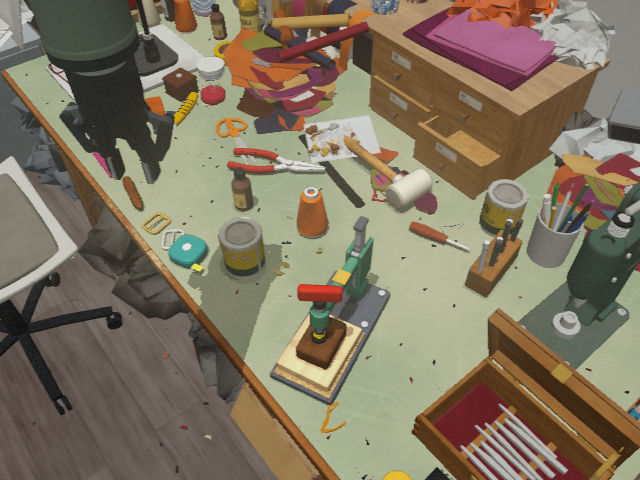

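The scene view shows the clamp alone with its handle turned across (320,293). The tin (240,245) and cone (312,212) are unmoved, and the arm is far away. Tilt is about 0.05 rad, as expected when tight, so I'm handing in.

```bash
python3 -c "
from plant import ticket,observe
print(observe()['clock']); print(ticket.hand_in())"
```

```text
25.6
the job is handed in; nothing more can be done
None
```

I pressed the jaw down by the thumb plate until it bound, let go, then turned the T-handle clockwise about 4.16 rad (238°), released it and backed away. The job was handed in at 25.6 s, and no verdict was reported.

**Last checks**
- **Pressing:** the wrist force peaked at 20.5 N, just over the "about 20 N" mark. After I let go, the arm stayed tilted at about 0.03 rad with nothing of the robot touching the clamp.
- **Tightening:** the tilt afterwards measured about 0.047–0.052 rad, as expected for a tight clamp. The foot force cannot be read directly. From the turn and the task's figures (6–15 N left by pressing plus about 7 N per rad) I estimate 35–44 N.
- **Surroundings:** the board, plug, tin and cone all measured within 1 mm of where they started.

**What disagreed**
- **Fingertip position:** the fingertips sat about 36 mm behind the reported TCP, as seen in both the scene and wrist depth. I worked with the measured tips.
- **Sliding force:** the force read only about 1 N while the jaw slid, against the stated 3 N, though it responded normally once the foot met the plug.
- **Handle drop while tightening:** the scene camera showed 3.3 mm and the wrist camera about 1.8 mm, against roughly 2.9 mm expected. Taken literally, the wrist figure would put the foot force near the 26 N lower limit. I trusted the scene camera and the tilt instead.

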